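# Walnuts out of the flip-top canister

### The arm

A 6-joint arm with a two-finger parallel gripper is mounted at the origin on a cart in front of the work surface, level with it; the furniture and walls round the work are solid. World frame = base frame: x ahead of the robot, y to its left, z up, the work surface at z = 0. Lengths are in mm, angles in degrees, forces in N, time in s.
With the tool pointing down it reaches from about 350 to 850 mm from the base axis. Payload 8.1 kg.
Tool frame: the origin (TCP) lies at the very end of the fingers, on their centre line; the grasp point (between the pads) lies 19 mm behind it (r.grasp_offset is the distance from the TCP to the grasp point, in mm); z points along the fingers, y is the line along which they close (so a half turn about z gives the same grasp; the last joint's range is limited). The gripper opens to 85 mm and grips with 20 to 120 N. Pads are 22 mm wide; open, the fingers measure 114 mm over their backs; the gripper's body (76 mm by 85 mm) begins 54 mm behind the grasp point. The pads swing forward as they close: fully open they stand 13 mm farther back than shut.
Start: joints at [63.002, 7.471, 85.268, -0, 87.261, -4.893], TCP at [225.76, 555.912, 231.292] pointing down, gripper open.
Joint ranges: [-169.43, 169.43], [-51.17, 129.36], [1.28, 143.12], [-76.62, 256.62], [0, 156.53], [-152.29, 152.29]. Speed limits (degrees/s): [136.94, 136.94, 159.86, 180, 180, 180].

### API

Orientations are given as [roll, pitch, yaw] about the fixed x, y, z axes, in that order (R = Rz(yaw) Ry(pitch) Rx(roll)).
In Python, from bench import r gives the robot as it stands.
- The arm moves only by the tool carry_out, never from a script. Its argument "commands" is a list of rows, each an object with "jaw": the finger opening in m, from 0 to 0.0854; "translation": the shift along the tool's x, y, z in m, a list of three; "spin": the turn about the tool's z in rad. A call has exactly 8 rows; each row shifts and turns the commanded pose from where the row before left it, along the tool's axes as they then stand; what a row does not reach is not made up. A row lasts 1/12 s, in which the tool goes at most 41.7 mm and 7.16 degrees, less where a joint would pass 70% of its speed; a pose out of reach is approached as far as the arm can. A call is refused whole if a number of a shift passes 0.0417 or a number of a turn 0.125, either way. A call with a gripper value outside its range is refused whole. The fingers move at their own pace and stop on an object; "squeeze" is the grip in N (left out, the last holds). Time passes only in rows, so rows that do not move let the fingers close, or fill a call up. It gives the time, the measured TCP pose, the force, the opening and the grip force at its end, in the units of the state.
- r.sense(): the state, without advancing time (a new reading comes with each control period).
- r.snapshot(name): name is "scene" or "top" or "wrist"; returns a dict with "pixels" (480x640x3 uint8, blue, green, red), "K" (3x3 intrinsics, pixels), "extrinsics" (4x4, takes a point from camera to world coordinates). Camera axes: x right, y down, z forward; pixel columns grow to the right and rows downward; lengths in mm; the calibration is good to about 2 mm. The wrist camera is an equidistant fisheye: a pixel r from the principal point sees the ray r / f radians off the axis. A picture is of the moment at which its call begins. There is no depth.
- r.hand_in(): hands the job in; it is judged then, once.
Trained networks look in a picture, given as the dict that the camera call returned (one of the last four; its "shot" number tells which), for a name from the list of things; names that differ only in an ending like _2 or _b are one class to them, and where a whole thing is asked for, a point or a joint stands for the part that bears it (a point fixed in the world has none). Each returns a list of dicts, best first, with "score" (0 to 1); they miss things now and then, are a little off and sometimes report something else, mostly with a low value. They report only what shows in the picture. A call takes as long as a camera call.
- r.spot_in(picture, target): "xy" ([column, row] in pixels, amid what is visible of it).
- r.regions_of(picture, target): "pixels" (480x640 bool, what is visible of it) and "xy" ([column, row] in pixels, amid what is visible of it).
- r.landmark_of(picture, target): "xy" ([column, row] in pixels: a listed point, or the origin of a listed thing).
The state is a dict: "time": time; "joint_pos": joint angles; "qd": joint speeds; "joint_efforts": joint torques, N m; "tool_pos": TCP position; "tcp_rot": TCP orientation; "ft_force": force on the tool from outside, world axes, zero at the start; "wrist_torque": the same for the moment, N m; "finger_gap": finger opening in mm; "grip_force": force on a finger pad.
Only numpy, scipy, OpenCV 4.12 (cv2) and the standard library are available. Lean on these libraries where they do the work, as an engineer would, in place of code of your own. Each camera call takes 0.05 s, during which the arm holds its last target. There are 200 camera calls.

### The job

The flip-top canister of walnuts has been left lying on its back: stand it upright on the worktop and let go of it, then press its button catch and steady the lid with a finger as it springs up, so that it opens all the way without flying open. Then pick the canister up again, tip all five walnuts out into the blue bowl and stand the empty canister back upright on the worktop, lid still open. Leave the bowl where it is and do not disturb the other things.

Things in the scene. Friction and masses are not known exactly. Their poses are not given: they have to be found in the camera images.
- canister: Flip-top canister: clear plastic, white collar, teal lid, orange button; five walnuts inside. 68 x 68 mm square, 150 mm tall with lid, walls 2.5 mm, 0.36 kg empty. Starts on its back, shut. Origin: centre of underside; own z points from underside to lid; own -x is the front (button side, up at the start), +x the hinge side. Faces flat; the button housing stands 16 mm proud of the front at the top.
- mouth (a point): Centre of the canister's mouth, at its rim, 142 mm above the underside. The opening measures 58 mm (own x, from 27 mm in front of the centre to 31 mm behind it) by 63 mm.
- button_top (a point): Middle of the top of the orange ribbed push button of the catch (13 mm front to back, 23 mm across, in a white housing), 42.5 mm in front of the canister's centre and 154 mm above its underside: 4 mm higher than the lid's top. It is pressed down, towards the underside; the lid's front edge begins 16.5 mm behind this point.
- catch (a joint): Travel of the push button (m): 0 at rest, 0.0045 pressed fully (about 4 N). From about 0.0023 (about 3 N) the hook clears the lid and the lid is released; the button springs back when let go.
- lid_middle (a point): Middle of the lid's upper face (with the lid shut: on the canister's centre line, 150 mm above the underside). The lid is a flat plate, 58 mm front to back, 68 mm across and 6 mm thick.
- lid (a joint): Opening angle of the lid (rad): 0 shut, 1.9 fully open (leaning back 19 degrees). Hinge line 30 mm behind the canister's centre, 144 mm above the underside. A spring drives it open (0.115 N m at 0, falling evenly to 0.02 N m at 1.9; 4 N on a finger at its middle when shut). Let go at once it flies open at up to 8 rad/s; let go beyond 1.4 rad, at under 4 rad/s. It stays open by itself.
- bowl: Blue ceramic bowl, 150 mm across the rim, 55 mm high, wall 4 mm, standing empty on the worktop, 0.45 kg. Origin: centre of its underside.
- garlic: Bystander: head of garlic, 60 x 60 x 59 mm, standing loose. Origin: centre of its underside.
- pepper_mill: Bystander: turned wooden pepper mill, 58 mm across, 160 mm high, standing loose. Origin: centre of its underside.
- spice_jar: Bystander: glass spice jar with a dark cap, 44 mm across, 96 mm high, standing loose. Origin: centre of its underside.
- teaspoon: Bystander: steel teaspoon, 132 x 26 x 9 mm, lying loose. Origin: centre of its underside, x along its length.
- walnut_1: Walnut 1 of 5 in its shell, brown, small, 28 x 28 x 31 mm, 11 g, loose inside the canister at the start. Origin: its centre.
- walnut_2: Walnut 2 of 5 in its shell, brown, small, 28 x 28 x 31 mm, 11 g, loose inside the canister at the start. Origin: its centre.
- walnut_3: Walnut 3 of 5 in its shell, brown, small, 28 x 28 x 31 mm, 11 g, loose inside the canister at the start. Origin: its centre.
- walnut_4: Walnut 4 of 5 in its shell, brown, small, 28 x 28 x 31 mm, 11 g, loose inside the canister at the start. Origin: its centre.
- walnut_5: Walnut 5 of 5 in its shell, brown, small, 28 x 28 x 31 mm, 11 g, loose inside the canister at the start. Origin: its centre.

How it is judged (in metres and radians):
On the way, in this order (a step that is already met when the one before it is completed fails the run):
1. the canister stands upright on the worktop, lid shut, let go (angle between canister's own z axis and vertical below 0.1 rad and height (world z) of canister below 0.008 m and linear speed of canister below 0.03 m/s and contact force between the fingers and canister below 0.2 N and value of joint lid below 0.06 rad), for 0.2 s.
2. the lid is fully open while the canister stands upright (angle between canister's own z axis and vertical below 0.1 rad and height (world z) of canister below 0.008 m and value of joint lid above 1.7 rad), for 0.2 s.
3. all five walnuts are in the bowl (horizontal distance between each of walnut_1, walnut_2, walnut_3, walnut_4, walnut_5 and bowl below 0.068 m and height (world z) of each of walnut_1, walnut_2, walnut_3, walnut_4, walnut_5 below 0.075 m), for 0.2 s.
At the end, for the whole second after the job is handed in: The canister stands upright on the worktop (within 0.1 rad, underside within 8 mm of the top), let go and at rest, its lid open beyond 1.6 rad; all five walnuts lie at rest in the bowl (centres within 68 mm of its axis, below 75 mm height); the bowl stands level within 40 mm of where it was (all of step 3 and angle between each of canister, bowl's own z axis and vertical below 0.1 rad and height (world z) of canister below 0.008 m and linear speed of canister below 0.03 m/s and contact force between the fingers and canister below 0.2 N and value of joint lid above 1.6 rad and linear speed of each of walnut_1, walnut_2, walnut_3, walnut_4, walnut_5 below 0.05 m/s and distance of bowl from where it was at the start of the episode below 0.04 m); the robot touches nothing.
It fails at once if the lid flies open (faster than 4.5 rad/s once it is more than 0.4 rad open) (value of joint lid above 0.4 rad and velocity of joint lid above 4.5 rad/s).
It fails at once if the garlic, pepper mill, spice jar, teaspoon or bowl is moved more than 40 mm (distance of any of garlic, pepper_mill, spice_jar, teaspoon, bowl from where it was at the start of the episode above 0.04 m).
It also fails if it takes over 72 s, if anything falls off the work surface, if the arm or the gripper's body presses on something with over 40 N, if the wrist force passes 120 N, or if a joint passes its speed limit or range.

## Working session

There is one attempt and no reset: what is moved stays moved. The work goes in short steps, Python scripts to look and compute and a tool call to move; the robot and the scene stay as the last step left them, time stands still between calls to the robot, and variables do not carry over. Pictures are saved under pics/ and viewed, at most 10 in all, crops included, and the job is handed in when it is done.

Besides the shell and the picture viewer there is one more tool, called after ">>>" as name(argument=value, ...) on one line, values as JSON. carry_out: Moves the arm, as the interface text tells. Its arguments: {"type":"object","properties":{"commands":{"type":"array","items":{"type":"object","properties":{"jaw":{"type":"number"},"translation":{"type":"array","items":{"type":"number"}},"spin":{"type":"number"}}}},"squeeze":{"type":"number"}},"required":["commands"]}

```bash
mkdir -p pics; ls; cat > h.py <<'E'
import numpy as np, cv2
from bench import r
def ray(p,uv):
    K=np.array(p["K"]);T=np.array(p["extrinsics"]);d=np.linalg.inv(K)@[uv[0],uv[1],1.]
    return T[:3,3],T[:3,:3]@d
def plane(p,uv,z):
    o,d=ray(p,uv);return (o+d*(z-o[2])/d[2])[:2]
def tri(obs):
    A=np.zeros((3,3));b=np.zeros(3)
    for p,uv in obs:
        o,d=ray(p,uv);d=d/np.linalg.norm(d);M=np.eye(3)-np.outer(d,d);A+=M;b+=M@o
    return np.linalg.solve(A,b)
def proj(p,X):
    T=np.linalg.inv(np.array(p["extrinsics"]));c=T[:3,:3]@np.array(X)+T[:3,3];u=np.array(p["K"])@c;return u[:2]/u[2]
E
python3 - <<'E'
from h import *
P={n:r.snapshot(n) for n in("top","scene")}
for n in P: cv2.imwrite(f"pics/{n}0.png",P[n]["pixels"])
np.set_printoptions(precision=1,suppress=True)
for t in["canister","mouth","button_top","lid_middle","bowl","garlic","pepper_mill","spice_jar","teaspoon"]:
    L={n:r.landmark_of(P[n],t) for n in P}
    uv={n:(L[n][0]["xy"] if L[n] else None) for n in P}
    X=tri([(P[n],uv[n]) for n in P]) if all(v is not None for v in uv.values()) else None
    print(t,{n:(np.array(v),L[n][0]["score"]) if v is not None else None for n,v in uv.items()},X)
s=r.sense();print(s["tool_pos"],s["tcp_rot"],s["time"],s["finger_gap"],r.grasp_offset)
E
```

```text
pics
canister {'top': (array([316.4, 261.8]), 0.64), 'scene': (array([286.7, 265.1]), 0.91)} [513.7 129.4  35.8]
mouth {'top': (array([268. , 268.5]), 0.83), 'scene': (array([245.4, 239.5]), 0.73)} [495.5 269.7  38.8]
button_top {'top': (array([261. , 274.5]), 0.54), 'scene': (array([239.5, 228. ]), 0.43)} [483.7 279.7  84. ]
lid_middle {'top': (array([263. , 268.8]), 0.55), 'scene': (array([246.5, 238.9]), 0.54)} [499.6 282.1  27.8]
bowl {'top': (array([411.5, 272.9]), 0.63), 'scene': (array([370.8, 354.2]), 0.81)} [ 485.8 -162.1  -12.4]
garlic {'top': (array([183.1, 260.3]), 0.7), 'scene': (array([199.5, 199.4]), 0.73)} [523.6 530.9  -4.5]
pepper_mill {'top': (array([364.2, 207. ]), 0.65), 'scene': (array([378.2, 269.2]), 0.78)} [686.5 -21.3  -9.2]
spice_jar {'top': (array([473.4, 232.7]), 0.81), 'scene': (array([468.3, 369.9]), 0.8)} [ 603.6 -346.2   -5.1]
teaspoon {'top': (array([473. , 269.3]), 0.49), 'scene': (array([442.5, 402.7]), 0.59)} [ 496.2 -343.3    1.9]
[225.8 555.9 231.3] [180.    0.  157.9] 1.0 85.31805277174854 18.700000000000003
```

```bash
python3 -c "
import cv2,numpy as np
a=cv2.imread('pics/top0.png');b=cv2.imread('pics/scene0.png')
cv2.imwrite('pics/both0.png',np.hstack([cv2.resize(a,(400,300)),cv2.resize(b,(400,300))]))"
```

```text
(no output)
```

View pics/top0.png

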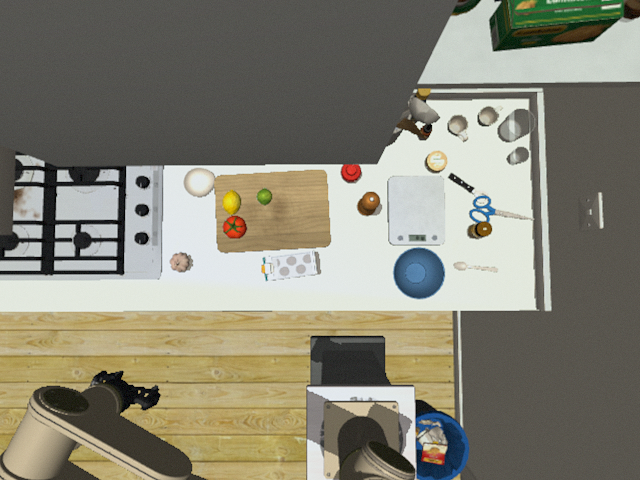

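View pics/scene0.png

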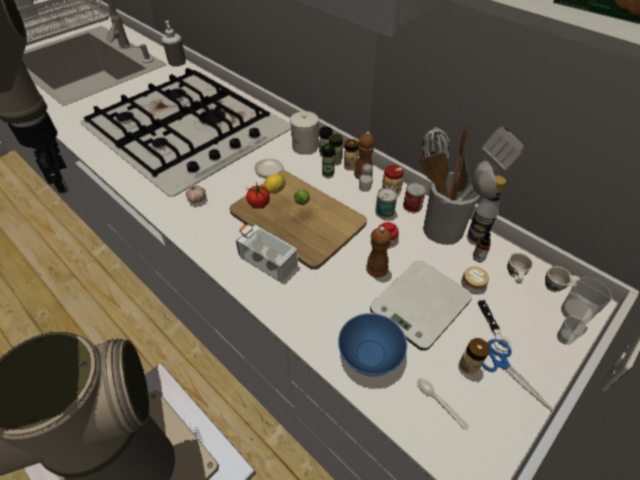

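The canister lies lid towards +y (collar near px (265,268) top view), between the worktop's front edge and the cutting board. The bowl is at (418,273) and the worktop between them is free. I'll move over the lid end for a close look.

>>> carry_out(commands=[{"translation": [-0.0364,-0.0176,0.005],"jaw": 0.0854},{"translation": [-0.0364,-0.0176,0.005]},{"translation": [-0.0364,-0.0176,0.005]},{"translation": [-0.0364,-0.0176,0.005]},{"translation": [-0.0364,-0.0176,0.005]},{"translation": [-0.0364,-0.0176,0.005]},{"translation": [-0.0364,-0.0176,0.005]},{"translation": [-0.0364,-0.0176,0.005]}], squeeze=20)

```text
invalid input
```

>>> carry_out(commands=[{"translation": [-0.0364,-0.0176,0.005]},{"translation": [-0.0364,-0.0176,0.005]},{"spin": 0.12},{"spin": 0.12},{"spin": 0.12},{"spin": 0.12},{"spin": 0.12},{"spin": 0.12}])

```text
invalid input
```

>>> carry_out(commands=[{"spin": 0.12},{"spin": 0.12},{"spin": 0.096},{},{},{},{},{}])

```text
invalid input
```

```bash
cat >> h.py <<'E'
def wray(p,uv):
    K=np.array(p["K"]);T=np.array(p["extrinsics"])
    a=np.array([(uv[0]-K[0,2])/K[0,0],(uv[1]-K[1,2])/K[1,1]]);t=np.linalg.norm(a)
    d=np.array([*(a/max(t,1e-9)*np.sin(t)),np.cos(t)]);return T[:3,3],T[:3,:3]@d
def wplane(p,uv,z):
    o,d=wray(p,uv);return (o+d*(z-o[2])/d[2])[:2]
def st():
    s=r.sense();print("t",round(s["time"],2),"tcp",np.round(s["tool_pos"],1),"rot",np.round(s["tcp_rot"],1),"gap",round(s["finger_gap"],1),"grip",round(s["grip_force"],1),"F",np.round(s["ft_force"],1),"J",np.round(s["joint_pos"],0));return s
def angdiag(p,t,z):
    for o in r.landmark_of(p,t)[:2]: print(t,round(o["score"],2),np.round(o["xy"],0),np.round(wplane(p,o["xy"],z),1))
E
python3 - <<'E'
from h import *
st();p=r.snapshot("wrist");cv2.imwrite("pics/w1.png",p["pixels"])
print(np.round(p["extrinsics"],2),p["K"][0])
for t,z in(("canister",34),("mouth",34),("lid_middle",34),("button_top",76)): angdiag(p,t,z)
g=r.regions_of(p,"canister")
if g:
    m=g[0]["pixels"].astype(np.uint8);c=max(cv2.findContours(m,0,2)[0],key=cv2.contourArea)
    b=cv2.boxPoints(cv2.minAreaRect(c));print(b,[np.round(wplane(p,q,68),1) for q in b])
E
```

```text
t 1.0 tcp [225.8 555.9 231.3] rot [180.    0.  157.9] gap 85.3 grip 0.0 F [-0.2  0.5 -0.3] J [63.  7. 85. -0. 87. -5.]
[[ 3.8000e-01  8.8000e-01  2.9000e-01  1.4914e+02]
 [ 9.3000e-01 -3.6000e-01 -1.2000e-01  5.8656e+02]
 [ 0.0000e+00  3.2000e-01 -9.5000e-01  3.7431e+02]
 [ 0.0000e+00  0.0000e+00  0.0000e+00  1.0000e+00]] [371.64829954   0.         317.54264818]
canister 0.71 [144. 468.] [504.4 140. ]
button_top 0.63 [ 11. 461.] [ 429.7 -167.2]
[[124. 441.]
 [177. 441.]
 [177. 479.]
 [124. 479.]] [array([410.4, 192.4]), array([424.8, 279.7]), array([501.8, 223.4]), array([492.2, 118.8])]
```

View pics/w1.png

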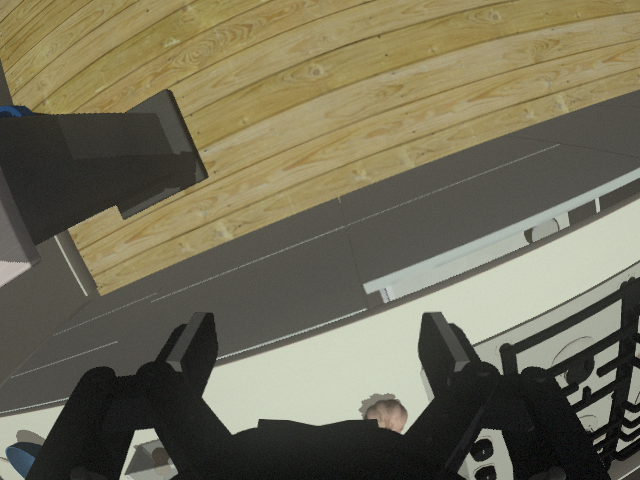

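>>> carry_out(commands=[{"translation": [-0.0364,-0.0176,0.005],"spin": 0,"jaw": 0.0854},{"translation": [-0.0364,-0.0176,0.005],"spin": 0,"jaw": 0.0854},{"translation": [-0.0364,-0.0176,0.005],"spin": 0,"jaw": 0.0854},{"translation": [-0.0364,-0.0176,0.005],"spin": 0,"jaw": 0.0854},{"translation": [-0.0364,-0.0176,0.005],"spin": 0,"jaw": 0.0854},{"translation": [-0.0364,-0.0176,0.005],"spin": 0,"jaw": 0.0854},{"translation": [-0.0364,-0.0176,0.005],"spin": 0,"jaw": 0.0854},{"translation": [-0.0364,-0.0176,0.005],"spin": 0,"jaw": 0.0854}], squeeze=20)

```text
time: 1.97
tool_pos: [443.6, 314.3, 191.3]
tcp_rot: [180.0, 0.0, 157.9]
ft_force: [-0.2, 0.9, 0.2]
finger_gap: 85.6
grip_force: 0.0
```

>>> carry_out(commands=[{"translation": [-0.0364,-0.0176,0.005],"spin": 0,"jaw": 0.0854},{"translation": [-0.0364,-0.0176,0.005],"spin": 0,"jaw": 0.0854},{"translation": [0,0,0],"spin": 0.12,"jaw": 0.0854},{"translation": [0,0,0],"spin": 0.12,"jaw": 0.0854},{"translation": [0,0,0],"spin": 0.12,"jaw": 0.0854},{"translation": [0,0,0],"spin": 0.12,"jaw": 0.0854},{"translation": [0,0,0],"spin": 0.12,"jaw": 0.0854},{"translation": [0,0,0],"spin": 0.12,"jaw": 0.0854}])

```text
time: 2.63
tool_pos: [496.8, 255.8, 181.3]
tcp_rot: [180.0, 0.0, 116.3]
ft_force: [0.3, -0.6, 0.1]
finger_gap: 85.2
grip_force: 0.0
```

>>> carry_out(commands=[{"translation": [0,0,0],"spin": 0.12,"jaw": 0.0854},{"translation": [0,0,0],"spin": 0.12,"jaw": 0.0854},{"translation": [0,0,0],"spin": 0.096,"jaw": 0.0854},{"translation": [0,0,0],"spin": 0,"jaw": 0.0854},{"translation": [0,0,0],"spin": 0,"jaw": 0.0854},{"translation": [0,0,0],"spin": 0,"jaw": 0.0854},{"translation": [0,0,0],"spin": 0,"jaw": 0.0854},{"translation": [0,0,0],"spin": 0,"jaw": 0.0854}])

```text
time: 3.3
tool_pos: [496.8, 255.9, 181.3]
tcp_rot: [180.0, -0.0, 97.5]
ft_force: [0.5, 0.5, -0.3]
finger_gap: 85.3
grip_force: 0.0
```

```bash
cat > look.py <<'E'
from h import *
import sys
def look(name):
    st();p=r.snapshot("wrist");cv2.imwrite(f"pics/{name}.png",p["pixels"])
    for t,z in(("canister",34),("mouth",34),("lid_middle",34),("button_top",76)): angdiag(p,t,z)
    g=r.regions_of(p,"canister")
    if g:
        m=g[0]["pixels"].astype(np.uint8);c=max(cv2.findContours(m,0,2)[0],key=cv2.contourArea)
        print(cv2.boundingRect(c));q=np.float32([wplane(p,u[0],68) for u in c])
        (cx,cy),sz,a=cv2.minAreaRect(q);print(np.round(cv2.boxPoints(((cx,cy),sz,a)),1).tolist(),np.round(sz,1))
look(sys.argv[1])
E
python3 look.py w2
```

```text
t 3.3 tcp [496.8 255.9 181.3] rot [180.   -0.   97.5] gap 85.3 grip 0.0 F [ 0.5  0.5 -0.3] J [22.  3. 96.  0. 82. 15.]
canister 0.93 [319. 355.] [514.2 130.4]
mouth 0.69 [320. 207.] [495.8 271. ]
lid_middle 0.77 [321. 200.] [495.9 276.6]
lid_middle 0.3 [319. 211.] [495.8 267.9]
button_top 0.72 [320. 204.] [494.1 282.5]
(275, 191, 95, 187)
[[460.0, 286.20001220703125], [480.6000061035156, 125.5999984741211], [549.5, 134.39999389648438], [528.9000244140625, 295.0]] [ 69.5 161.9]
```

View pics/w2.png

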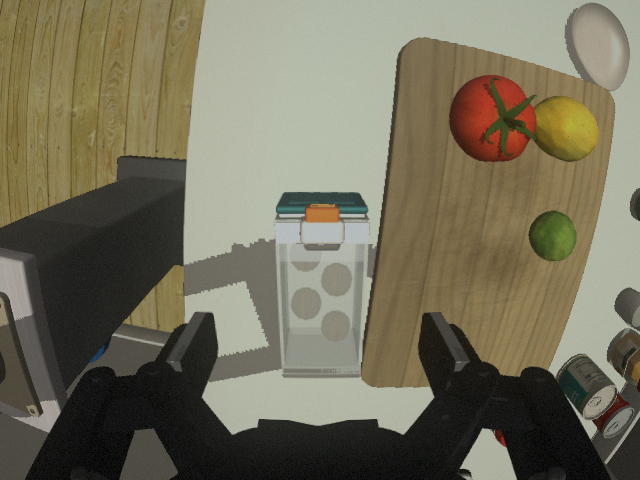

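The wrist view shows the shut canister axis-aligned in the image (lid top at (321,195), bottom edge at (319,375)), with the walnuts visible. The cutting board runs right alongside it (edge about px 365–380). I'll descend at 128 mm above the underside and grip weakly.

>>> carry_out(commands=[{"translation": [0.0013,0.001,0.03],"spin": 0,"jaw": 0.0854},{"translation": [0,0,0.03],"spin": 0,"jaw": 0.0854},{"translation": [0,0,0.03],"spin": 0,"jaw": 0.0854},{"translation": [0,0,0.03],"spin": 0,"jaw": 0.0854},{"translation": [0,0,0.02],"spin": 0,"jaw": 0.0854},{"translation": [0,0,0.01],"spin": 0,"jaw": 0.0854},{"translation": [0,0,0.004],"spin": 0,"jaw": 0.0854},{"translation": [0,0,0.003],"spin": 0,"jaw": 0.0854}])

```text
time: 4.27
tool_pos: [497.9, 257.4, 24.5]
tcp_rot: [180.0, -0.0, 97.4]
ft_force: [0.1, -0.6, 0.3]
finger_gap: 85.4
grip_force: 0.0
```

>>> carry_out(commands=[{"translation": [0,0,0],"spin": 0,"jaw": 0.06},{"translation": [0,0,0],"spin": 0,"jaw": 0.06},{"translation": [0,0,0],"spin": 0,"jaw": 0.06},{"translation": [0,0,0],"spin": 0,"jaw": 0.06},{"translation": [0,0,0],"spin": 0,"jaw": 0.06},{"translation": [0,0,0],"spin": 0,"jaw": 0.06},{"translation": [0,0,0],"spin": 0,"jaw": 0.06},{"translation": [0,0,0],"spin": 0,"jaw": 0.06}], squeeze=20)

```text
time: 4.93
tool_pos: [498.9, 257.9, 26.0]
tcp_rot: [179.8, -0.0, 97.4]
ft_force: [0.9, 1.0, 6.3]
finger_gap: 67.9
grip_force: 25.2
```

>>> carry_out(commands=[{"translation": [-0.0035,0,-0.0083],"spin": 0,"jaw": 0.06},{"translation": [-0.0041,0,-0.008],"spin": 0,"jaw": 0.06},{"translation": [-0.0046,0,-0.0077],"spin": 0,"jaw": 0.06},{"translation": [-0.0051,0,-0.0074],"spin": 0,"jaw": 0.06},{"translation": [-0.0056,0,-0.0071],"spin": 0,"jaw": 0.06},{"translation": [-0.006,0,-0.0067],"spin": 0,"jaw": 0.06},{"translation": [-0.0064,0,-0.0062],"spin": 0,"jaw": 0.06},{"translation": [-0.0068,0,-0.0059],"spin": 0,"jaw": 0.06}])

```text
time: 5.6
tool_pos: [503.2, 214.8, 82.4]
tcp_rot: [180.0, -0.0, 97.4]
ft_force: [-0.8, 0.2, -4.6]
finger_gap: 68.0
grip_force: 24.1
```

```bash
python3 - <<'E'
from h import *
st();P=[r.snapshot("wrist"),r.snapshot("scene")]
a=P[1]["pixels"][170:330,150:350];a=cv2.resize(a,(400,320));b=cv2.resize(P[0]["pixels"],(400,320))
cv2.imwrite("pics/c3.png",np.hstack([b,a]))
E
```

```text
t 5.6 tcp [503.2 214.8  82.4] rot [180.   -0.   97.4] gap 68.0 grip 24.1 F [-0.8  0.2 -4.6] J [ 18.   6. 103.  -0.  71.  10.]
```

View pics/c3.png

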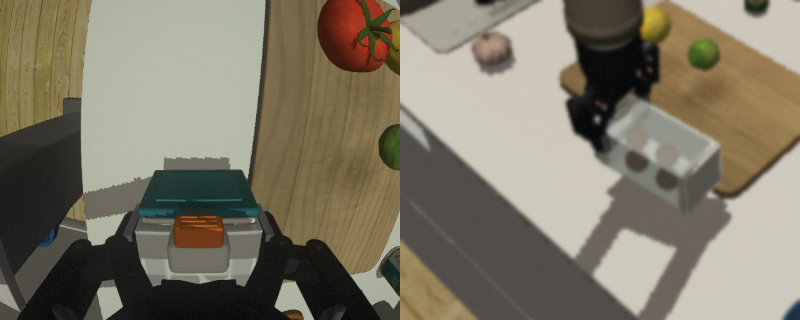

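```bash
cat >> h.py <<'E'
from scipy.optimize import least_squares
def wproj(p,X):
    T=np.linalg.inv(np.array(p["extrinsics"]));K=np.array(p["K"]);c=T[:3,:3]@np.array(X)+T[:3,3]
    rr=np.hypot(c[0],c[1]);t=np.arctan2(rr,c[2]);return np.array([K[0,2]+K[0,0]*t*c[0]/rr,K[1,2]+K[1,1]*t*c[1]/rr])
OWN={"canister":(0,0),"mouth":(2,142),"button_top":(-42.5,154),"lid_middle":(0,150)}
def pose(yaw=97.4,cams=("wrist","scene"),names=("canister","mouth","button_top","lid_middle"),x0=None,verbose=True):
    """fit upright-angle psi (0 lying, 90 upright), origin xyz, canister own -x leaning; e=yaw dir"""
    e=np.array([np.cos(np.radians(yaw)),np.sin(np.radians(yaw)),0]);u=np.array([0,0,1.])
    obs=[]
    for c in cams:
        p=r.snapshot(c)
        for n in names:
            L=r.landmark_of(p,n)
            if L and L[0]["score"]>.35: obs.append((c,p,n,L[0]["xy"]))
    def pt(x,n):
        s,c=np.sin(x[3]),np.cos(x[3]);oz=c*e+s*u;ox=s*e-c*u
        return x[:3]+OWN[n][0]*ox+OWN[n][1]*oz
    def f(x): return np.concatenate([((wproj if c=="wrist" else proj)(p,pt(x,n))-uv)*(1 if c=="wrist" else 3) for c,p,n,uv in obs])
    tp=np.array(r.sense()["tool_pos"])
    best=min((least_squares(f,[*(tp-120*e*np.cos(a)-[0,0,60*np.sin(a)]),a],loss="soft_l1",f_scale=4) for a in (0.1,.8,1.5)),key=lambda q:q.cost)
    x=best.x
    if verbose: print("origin",np.round(x[:3],1),"psi",round(np.degrees(x[3]),1),"cost",round(best.cost,1)); print([(c[0],n,np.round(q,0).tolist()) for (c,_,n,_),q in zip(obs,best.fun.reshape(-1,2))])
    d=tp-x[:3]; s,c=np.sin(x[3]),np.cos(x[3]);g=d+[0,0,26]
    if verbose: print("grip own x,z",np.round([g@(s*e-c*u),g@(c*e+s*u)],1))
    return x
E
python3 -c "
from h import *
st();pose()"
```

```text
t 5.7 tcp [504.1 214.6  83. ] rot [179.9   0.   97.3] gap 67.7 grip 24.1 F [-0.2  0.2 -4.2] J [ 18.   6. 102.  -0.  71.  10.]
origin [518.2  97.2 112.3] psi -0.1 cost 1092.5
[('w', 'mouth', [1.0, -2.0]), ('w', 'button_top', [-1.0, 4.0]), ('w', 'lid_middle', [0.0, -5.0]), ('s', 'canister', [-1.0, -37.0]), ('s', 'mouth', [169.0, 74.0])]
grip own x,z [  4.7 119.5]
```

```bash
python3 - <<'E'
s=open('h.py').read()
s=s.replace("    def f(x): return np.concatenate([((","    def f(x):\n     s,c=np.sin(x[3]),np.cos(x[3]);g=tp+[0,0,26]-x[:3]\n     pr=[(g@(s*e-c*u)-G[0])*2,(g@(c*e+s*u)-G[1])*2]\n     return np.concatenate([pr]+[((")
s=s.replace("    tp=np.array(r.sense()","    0\n    #",1) if 0 else s
s=s.replace("x0=None,verbose","G=(-16,128),verbose").replace("best.fun.reshape(-1,2))]","best.fun[2:].reshape(-1,2))]")
open('h.py','w').write(s)
E
python3 -c "
from h import *
st();pose();pose(cams=('wrist',))"
```

```text
t 6.2 tcp [502.8 215.7  81.3] rot [-180.     0.    97.4] gap 68.2 grip 24.1 F [-0.1  0.1 -4.8] J [ 18.   7. 103.   0.  71.  10.]
origin [517.5  91.9  74.6] psi 7.9 cost 5.9
[('w', 'mouth', [1.0, -2.0]), ('w', 'lid_middle', [-1.0, 1.0]), ('s', 'canister', [-1.0, 0.0]), ('s', 'mouth', [2.0, 2.0])]
grip own x,z [-15.5 127.8]
origin [518.9  88.   89.4] psi 1.2 cost 10.5
[('w', 'mouth', [4.0, -0.0]), ('w', 'button_top', [-0.0, -0.0]), ('w', 'lid_middle', [-3.0, -1.0])]
grip own x,z [-15.6 128.8]
```

>>> carry_out(commands=[{"translation": [0,0,0.012],"spin": 0,"jaw": 0.06},{"translation": [0,0,0.012],"spin": 0,"jaw": 0.06},{"translation": [0,0,0.01],"spin": 0,"jaw": 0.06},{"translation": [0,0,0],"spin": 0,"jaw": 0.0675},{"translation": [0,0,0],"spin": 0,"jaw": 0.0675},{"translation": [0,0,0],"spin": 0,"jaw": 0.0675},{"translation": [0,0,0],"spin": 0,"jaw": 0.0675},{"translation": [0,0,0],"spin": 0,"jaw": 0.0675}], squeeze=20)

```text
time: 7.62
tool_pos: [503.6, 215.7, 48.3]
tcp_rot: [179.9, -0.0, 97.4]
ft_force: [0.2, -0.8, -4.6]
finger_gap: 67.7
grip_force: 24.7
```

```bash
python3 -c "
from h import *
st();pose()"
```

```text
t 7.62 tcp [503.6 215.7  48.3] rot [179.9  -0.   97.4] gap 67.7 grip 24.7 F [ 0.2 -0.8 -4.6] J [ 18.   9. 104.  -0.  67.  10.]
origin [518.9  89.7  50. ] psi 3.4 cost 16.2
[('w', 'mouth', [0.0, -2.0]), ('w', 'button_top', [1.0, 2.0]), ('w', 'lid_middle', [-3.0, -1.0]), ('s', 'canister', [1.0, -3.0]), ('s', 'mouth', [2.0, 2.0])]
grip own x,z [-16. 128.]
```

>>> carry_out(commands=[{"translation": [0,0,0.003],"spin": 0,"jaw": 0.068},{"translation": [0,0,0.003],"spin": 0,"jaw": 0.068},{"translation": [0,0,0.002],"spin": 0,"jaw": 0.068},{"translation": [0,0,0],"spin": 0,"jaw": 0.068},{"translation": [0,0,0],"spin": 0,"jaw": 0.068},{"translation": [0,0,0],"spin": 0,"jaw": 0.068},{"translation": [0,0,0],"spin": 0,"jaw": 0.068},{"translation": [0,0,0],"spin": 0,"jaw": 0.068}], squeeze=20)

```text
time: 8.78
tool_pos: [503.2, 215.7, 39.8]
tcp_rot: [180.0, -0.0, 97.4]
ft_force: [1.5, 0.7, -0.9]
finger_gap: 68.1
grip_force: 1.6
```

```bash
python3 -c "
from h import *
st();pose()"
```

```text
t 8.78 tcp [503.2 215.7  39.8] rot [180.   -0.   97.4] gap 68.1 grip 1.6 F [ 1.5  0.7 -0.9] J [ 18.  10. 104.   0.  66.  10.]
origin [517.7  95.3  37.7] psi 1.0 cost 177.5
[('w', 'mouth', [1.0, 2.0]), ('w', 'button_top', [0.0, 6.0]), ('w', 'lid_middle', [-3.0, -1.0]), ('s', 'canister', [-8.0, -11.0]), ('s', 'mouth', [4.0, 0.0])]
grip own x,z [-26.  121.7]
```

>>> carry_out(commands=[{"translation": [0.004,0,0.008],"spin": 0,"jaw": 0.069},{"translation": [0.003,0,0.008],"spin": 0,"jaw": 0.069},{"translation": [0,0,0],"spin": 0,"jaw": 0.0677},{"translation": [0,0,0],"spin": 0,"jaw": 0.0677},{"translation": [0,0,0],"spin": 0,"jaw": 0.0677},{"translation": [0,0,0],"spin": 0,"jaw": 0.0677},{"translation": [0,0,0],"spin": 0,"jaw": 0.0677},{"translation": [0,0,0],"spin": 0,"jaw": 0.0677}], squeeze=20)

```text
time: 9.95
tool_pos: [501.7, 222.3, 23.3]
tcp_rot: [-180.0, 0.0, 97.4]
ft_force: [-0.1, 0.3, -4.0]
finger_gap: 68.1
grip_force: 13.7
```

```bash
python3 -c "
from h import *
st();pose(G=(-16,126))"
```

```text
t 9.95 tcp [501.7 222.3  23.3] rot [-180.     0.    97.4] gap 68.1 grip 13.7 F [-0.1  0.3 -4. ] J [ 19.  11. 104.   0.  65.  11.]
origin [517.4  94.4  29.1] psi 2.9 cost 55.4
[('w', 'mouth', [1.0, -5.0]), ('w', 'button_top', [-0.0, 1.0]), ('w', 'lid_middle', [-1.0, -3.0]), ('s', 'canister', [1.0, -2.0]), ('s', 'mouth', [-0.0, 6.0])]
grip own x,z [-14.  129.8]
```

>>> carry_out(commands=[{"translation": [-0.0035,0,-0.0083],"spin": 0,"jaw": 0.0678},{"translation": [-0.0041,0,-0.008],"spin": 0,"jaw": 0.0678},{"translation": [-0.0046,0,-0.0077],"spin": 0,"jaw": 0.0678},{"translation": [-0.0051,0,-0.0074],"spin": 0,"jaw": 0.0678},{"translation": [-0.0056,0,-0.0071],"spin": 0,"jaw": 0.0678},{"translation": [-0.006,0,-0.0067],"spin": 0,"jaw": 0.0678},{"translation": [-0.0064,0,-0.0062],"spin": 0,"jaw": 0.0678},{"translation": [-0.0068,0,-0.0059],"spin": 0,"jaw": 0.0678}])

```text
time: 11.12
tool_pos: [508.0, 180.2, 82.0]
tcp_rot: [179.9, -0.0, 97.4]
ft_force: [-1.0, 1.0, -2.5]
finger_gap: 68.0
grip_force: 10.8
```

```bash
python3 -c "
from h import *
st();pose(G=(-16,128))"
```

```text
t 11.12 tcp [508.  180.2  82. ] rot [179.9  -0.   97.4] gap 68.0 grip 10.8 F [-1.   1.  -2.5] J [ 14.   5. 104.   0.  71.   7.]
origin [520.1  76.7  28.8] psi 29.9 cost 4158.5
[('w', 'canister', [-1.0, 0.0]), ('w', 'mouth', [0.0, 1.0]), ('w', 'button_top', [1.0, -1.0]), ('w', 'lid_middle', [1.0, 0.0]), ('s', 'mouth', [-5.0, 4.0]), ('s', 'lid_middle', [-539.0, -502.0])]
grip own x,z [-15.5 130.2]
```

>>> carry_out(commands=[{"translation": [-0.0072,0,-0.0056],"spin": 0,"jaw": 0.0678},{"translation": [-0.0077,0,-0.0049],"spin": 0,"jaw": 0.0678},{"translation": [-0.0079,0,-0.0046],"spin": 0,"jaw": 0.0678},{"translation": [-0.0082,0,-0.0039],"spin": 0,"jaw": 0.0678},{"translation": [-0.0084,0,-0.0035],"spin": 0,"jaw": 0.0678},{"translation": [-0.0087,0,-0.0028],"spin": 0,"jaw": 0.0678},{"translation": [-0.0088,0,-0.0024],"spin": 0,"jaw": 0.0678},{"translation": [-0.009,0,-0.0016],"spin": 0,"jaw": 0.0678}])

```text
time: 12.28
tool_pos: [516.2, 114.5, 110.8]
tcp_rot: [180.0, -0.0, 97.4]
ft_force: [-1.8, 1.1, 0.7]
finger_gap: 68.0
grip_force: 11.1
```

```bash
python3 -c "
from h import *
st();pose(G=(-16,130))"
```

```text
t 12.28 tcp [516.2 114.5 110.8] rot [180.   -0.   97.4] gap 68.0 grip 11.1 F [-1.8  1.1  0.7] J [  7.   2. 104.   0.  74.  -0.]
origin [522.2  61.2  19.6] psi 56.5 cost 157.1
[('w', 'canister', [1.0, 1.0]), ('w', 'mouth', [4.0, 2.0]), ('w', 'button_top', [0.0, 0.0]), ('w', 'lid_middle', [-1.0, -0.0]), ('s', 'canister', [-4.0, 4.0]), ('s', 'mouth', [14.0, 18.0]), ('s', 'button_top', [1.0, -2.0]), ('s', 'lid_middle', [-5.0, 1.0])]
grip own x,z [-18.7 127.7]
```

>>> carry_out(commands=[{"translation": [-0.009,0,-0.0008],"spin": 0,"jaw": 0.0678},{"translation": [-0.0091,0,-0.0003],"spin": 0,"jaw": 0.0678},{"translation": [-0.0091,0,0.0002],"spin": 0,"jaw": 0.0678},{"translation": [-0.0092,0,0.0007],"spin": 0,"jaw": 0.0678},{"translation": [-0.0091,0,0.0014],"spin": 0,"jaw": 0.0678},{"translation": [-0.0088,0,0.002],"spin": 0,"jaw": 0.0678},{"translation": [-0.0088,0,0.0025],"spin": 0,"jaw": 0.0678},{"translation": [-0.0086,0,0.003],"spin": 0,"jaw": 0.0678}])

```text
time: 13.45
tool_pos: [525.6, 43.2, 101.8]
tcp_rot: [180.0, 0.0, 97.4]
ft_force: [-1.8, -0.6, 3.6]
finger_gap: 67.9
grip_force: 12.1
```

```bash
python3 -c "
from h import *
st();pose(G=(-16,130))"
```

```text
t 13.45 tcp [525.6  43.2 101.8] rot [180.    0.   97.4] gap 67.9 grip 12.1 F [-1.8 -0.6  3.6] J [ -1.   2. 105.  -0.  73.  -8.]
origin [ 5.224e+02  5.730e+01 -3.000e-01] psi 86.8 cost 127.8
[('w', 'canister', [0.0, -1.0]), ('w', 'mouth', [2.0, 1.0]), ('w', 'lid_middle', [-3.0, -2.0]), ('s', 'canister', [1.0, -2.0]), ('s', 'mouth', [7.0, 11.0]), ('s', 'button_top', [1.0, -1.0]), ('s', 'lid_middle', [1.0, 12.0])]
grip own x,z [-20.9 127.1]
```

>>> carry_out(commands=[{"translation": [-0.004,0,0.0015],"spin": 0,"jaw": 0.0678},{"translation": [-0.003,0,0.001],"spin": 0,"jaw": 0.0678},{"translation": [0,0,0],"spin": 0,"jaw": 0.0685},{"translation": [0,0,0],"spin": 0,"jaw": 0.0854},{"translation": [0,0,0],"spin": 0,"jaw": 0.0854},{"translation": [0,0,-0.03],"spin": 0,"jaw": 0.0854},{"translation": [0,0,-0.041],"spin": 0,"jaw": 0.0854},{"translation": [0,0,-0.041],"spin": 0,"jaw": 0.0854}])

```text
time: 14.62
tool_pos: [524.6, 37.7, 210.5]
tcp_rot: [-179.8, -0.1, 97.4]
ft_force: [1.1, -0.2, 0.2]
finger_gap: 85.1
grip_force: 0.0
```

```bash
python3 - <<'E'
from h import *
st();pose(G=(-16,240))
p=r.snapshot("wrist");q=r.snapshot("scene")
for t,z in(("lid_middle",150),("button_top",154),("canister",0),("mouth",142)): angdiag(p,t,z);L=r.landmark_of(q,t); print(" scene",L and np.round(plane(q,L[0]["xy"],z),1))
cv2.imwrite("pics/w5.png",np.hstack([cv2.resize(p["pixels"],(400,300)),cv2.resize(q["pixels"][170:350,200:440],(400,300))]))
E
```

```text
t 14.62 tcp [524.6  37.7 210.5] rot [-1.798e+02 -1.000e-01  9.740e+01] gap 85.1 grip 0.0 F [ 1.1 -0.2  0.2] J [-1. -3. 98.  0. 85. -9.]
origin [522.8  53.9  -3.4] psi 89.8 cost 151.2
[('w', 'canister', [-0.0, 2.0]), ('w', 'mouth', [3.0, -1.0]), ('w', 'button_top', [1.0, -1.0]), ('w', 'lid_middle', [-2.0, 1.0]), ('s', 'canister', [-4.0, -7.0]), ('s', 'mouth', [11.0, 9.0]), ('s', 'button_top', [10.0, 1.0]), ('s', 'lid_middle', [-6.0, 7.0])]
grip own x,z [-17.7 238.6]
lid_middle 0.62 [323. 235.] [524.8  56.4]
 scene [523.7  58.7]
button_top 0.82 [319. 305.] [528.1  13.7]
 scene [525.9  10. ]
canister 0.97 [320. 187.] [523.5  57.8]
 scene [524.2  53.3]
mouth 0.59 [316. 227.] [520.3  58.2]
 scene [519.4  62.8]
```

View pics/w5.png

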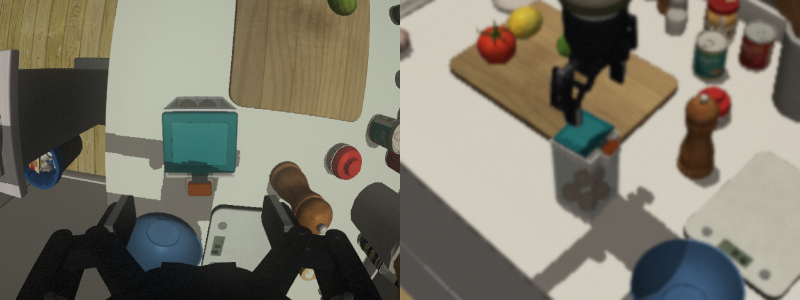

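Step 1 is done: the canister stands upright with the lid shut (teal lid at left-view px (200,140), orange button at (200,188)). Next I turn the fingers along its front-back line, one over the button and one over the lid.

>>> carry_out(commands=[{"translation": [-0.0027,0.0012,0],"spin": 0.1208,"jaw": 0.028},{"translation": [0,0,0],"spin": 0.1208,"jaw": 0.028},{"translation": [0,0,0],"spin": 0.1208,"jaw": 0.028},{"translation": [0,0,0],"spin": 0.1208,"jaw": 0.028},{"translation": [0,0,0],"spin": 0.1208,"jaw": 0.028},{"translation": [0,0,0],"spin": 0.1208,"jaw": 0.028},{"translation": [0,0,0],"spin": 0.1208,"jaw": 0.028},{"translation": [0,0,0],"spin": 0.1208,"jaw": 0.028}])

```text
time: 16.28
tool_pos: [527.7, 34.8, 211.1]
tcp_rot: [180.0, -0.0, 41.7]
ft_force: [0.9, 0.9, 1.0]
finger_gap: 27.7
grip_force: 0.0
```

>>> carry_out(commands=[{"translation": [0,0,0],"spin": 0.1208,"jaw": 0.028},{"translation": [0,0,0],"spin": 0.1208,"jaw": 0.028},{"translation": [0,0,0],"spin": 0.1208,"jaw": 0.028},{"translation": [0,0,0],"spin": 0.1208,"jaw": 0.028},{"translation": [0,0,0],"spin": 0.1208,"jaw": 0.028},{"translation": [0,0,0.015],"spin": 0,"jaw": 0.028},{"translation": [0,0,0.015],"spin": 0,"jaw": 0.028},{"translation": [0,0,0.014],"spin": 0,"jaw": 0.028}])

```text
time: 16.95
tool_pos: [527.9, 34.8, 166.7]
tcp_rot: [180.0, -0.0, 7.4]
ft_force: [-0.4, 0.3, 0.0]
finger_gap: 28.2
grip_force: 0.0
```

```bash
python3 - <<'E'
from h import *
s=st();p=r.snapshot("wrist")
for t,z in(("lid_middle",150),("button_top",154),("canister",0)): angdiag(p,t,z)
cv2.imwrite("pics/w6.png",p["pixels"])
R=s["tool_pos"]
for h in (0,2): 
  for o in(-21,-14,14,21):
    print(o,np.round(wproj(p,np.array(R)+[.13*o,-.99*o,h]),0),end=" ")
E
```

```text
t 16.95 tcp [527.9  34.8 166.7] rot [180.   -0.    7.4] gap 28.2 grip 0.0 F [-0.4  0.3  0. ] J [ -2.  -1. 101.  -0.  80.  81.]
lid_middle 0.58 [272. 302.] [522.4  56.4]
button_top 0.95 [363. 306.] [528.4  13. ]
canister 0.67 [292. 219.] [524.4  56.4]
canister 0.41 [508. 289.] [ 482.4 -166.5]
-21 [270. 314.] -14 [286. 315.] 14 [349. 314.] 21 [365. 314.] -21 [269. 317.] -14 [285. 317.] 14 [350. 317.] 21 [365. 316.]
```

View pics/w6.png

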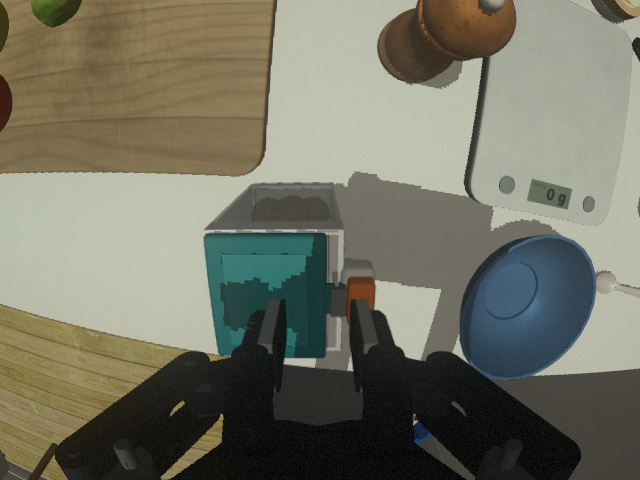

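>>> carry_out(commands=[{"translation": [0,0,0.005],"spin": 0,"jaw": 0.028},{"translation": [0,0,0.005],"spin": 0,"jaw": 0.028},{"translation": [0,0,0.002],"spin": 0,"jaw": 0.028},{"translation": [0,0,0.001],"spin": 0,"jaw": 0.028},{"translation": [0,0,0.0005],"spin": 0,"jaw": 0.028},{"translation": [0,0,0],"spin": 0,"jaw": 0.028},{"translation": [0,0,0],"spin": 0,"jaw": 0.028},{"translation": [0,0,0],"spin": 0,"jaw": 0.028}])

```text
time: 17.82
tool_pos: [527.8, 34.8, 153.7]
tcp_rot: [180.0, -0.0, 7.4]
ft_force: [-0.7, 0.4, 0.3]
finger_gap: 28.3
grip_force: 0.4
```

>>> carry_out(commands=[{"translation": [0,0,0.001],"spin": 0,"jaw": 0.028},{"translation": [0,0,0.001],"spin": 0,"jaw": 0.028},{"translation": [0,0,0.001],"spin": 0,"jaw": 0.028},{"translation": [0,0,0],"spin": 0,"jaw": 0.028},{"translation": [0,0,0],"spin": 0,"jaw": 0.028},{"translation": [0,0,0],"spin": 0,"jaw": 0.028},{"translation": [0,0,0],"spin": 0,"jaw": 0.028},{"translation": [0,0,0],"spin": 0,"jaw": 0.028}])

```text
time: 18.48
tool_pos: [528.0, 34.7, 151.2]
tcp_rot: [180.0, -0.1, 7.4]
ft_force: [-2.7, 0.1, 5.9]
finger_gap: 27.6
grip_force: 2.9
```

>>> carry_out(commands=[{"translation": [0,0,0.0007],"spin": 0,"jaw": 0.028},{"translation": [0,0,0.0007],"spin": 0,"jaw": 0.028},{"translation": [0,0,0.0006],"spin": 0,"jaw": 0.028},{"translation": [0,0,0],"spin": 0,"jaw": 0.028},{"translation": [0,0,0],"spin": 0,"jaw": 0.028},{"translation": [0,0,0],"spin": 0,"jaw": 0.028},{"translation": [0,0,0],"spin": 0,"jaw": 0.028},{"translation": [0,0,0],"spin": 0,"jaw": 0.028}])

```text
time: 19.15
tool_pos: [529.0, 34.5, 150.8]
tcp_rot: [179.9, -0.2, 7.4]
ft_force: [-4.2, -0.6, 14.2]
finger_gap: 28.0
grip_force: 7.1
```

>>> carry_out(commands=[{"translation": [0,-0.0008,-0.0058],"spin": 0,"jaw": 0.028},{"translation": [0,-0.0012,-0.0037],"spin": 0,"jaw": 0.028},{"translation": [0,-0.0015,-0.0035],"spin": 0,"jaw": 0.028},{"translation": [0,-0.0019,-0.0034],"spin": 0,"jaw": 0.028},{"translation": [0,-0.0022,-0.0032],"spin": 0,"jaw": 0.028},{"translation": [0,-0.0025,-0.0029],"spin": 0,"jaw": 0.028},{"translation": [0,0,0],"spin": 0,"jaw": 0.028},{"translation": [0,0,0],"spin": 0,"jaw": 0.028}])

```text
time: 19.82
tool_pos: [526.4, 45.1, 171.1]
tcp_rot: [-180.0, -0.0, 7.4]
ft_force: [-0.4, 0.5, 0.8]
finger_gap: 27.7
grip_force: 1.0
```

```bash
python3 - <<'E'
from h import *
s=st();p=r.snapshot("wrist")
for t,z in(("lid_middle",150),("button_top",154),("canister",0)): angdiag(p,t,z)
cv2.imwrite("pics/w7.png",p["pixels"][180:420,180:500])
E
```

```text
t 19.82 tcp [526.4  45.1 171.1] rot [-180.    -0.     7.4] gap 27.7 grip 1.0 F [-0.4  0.5  0.8] J [ -1.  -2. 101.   0.  81.  82.]
lid_middle 0.64 [276. 313.] [512.8  64.2]
lid_middle 0.61 [623. 286.] [ 549.2 -151.3]
button_top 0.57 [382. 302.] [527.8  13.6]
canister 0.89 [305. 217.] [524.7  55.8]
```

View pics/w7.png

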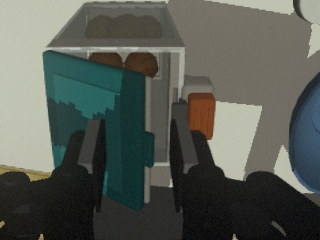

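The lid is released and resting on the left finger, about half a radian open with its edge near crop px (140,120). I'll carry on along the arc.

>>> carry_out(commands=[{"translation": [0,-0.0028,-0.0027],"spin": 0,"jaw": 0.028},{"translation": [0,-0.003,-0.0024],"spin": 0,"jaw": 0.028},{"translation": [0,-0.0033,-0.0021],"spin": 0,"jaw": 0.028},{"translation": [0,-0.0034,-0.0017],"spin": 0,"jaw": 0.028},{"translation": [0,-0.0036,-0.0014],"spin": 0,"jaw": 0.028},{"translation": [0,-0.0037,-0.001],"spin": 0,"jaw": 0.028},{"translation": [0,-0.0038,-0.0006],"spin": 0,"jaw": 0.028},{"translation": [0,-0.0038,-0.0003],"spin": 0,"jaw": 0.028}])

```text
time: 20.68
tool_pos: [522.7, 72.4, 183.1]
tcp_rot: [180.0, 0.0, 7.4]
ft_force: [1.0, 0.5, -0.5]
finger_gap: 28.1
grip_force: 0.3
```

>>> carry_out(commands=[{"translation": [0,-0.0038,0],"spin": 0,"jaw": 0.028},{"translation": [0,-0.0038,0],"spin": 0,"jaw": 0.028},{"translation": [0,-0.004,0],"spin": 0,"jaw": 0.028},{"translation": [0,-0.004,0],"spin": 0,"jaw": 0.028},{"translation": [0,-0.004,0],"spin": 0,"jaw": 0.028},{"translation": [0,-0.004,0],"spin": 0,"jaw": 0.028},{"translation": [0,-0.004,0],"spin": 0,"jaw": 0.028},{"translation": [0,-0.004,0],"spin": 0,"jaw": 0.028}])

```text
time: 21.35
tool_pos: [518.7, 103.7, 183.2]
tcp_rot: [180.0, -0.0, 7.4]
ft_force: [-0.6, -0.3, -0.3]
finger_gap: 28.2
grip_force: 0.0
```

```bash
python3 - <<'E'
from h import *
s=st();p=r.snapshot("wrist");q=r.snapshot("scene")
for t,z in(("lid_middle",175),("button_top",154),("canister",0),("mouth",142)): 
    angdiag(p,t,z);a=r.landmark_of(q,t);print(" sc",a and (a[0]["score"],np.round(a[0]["xy"]),np.round(plane(q,a[0]["xy"],z),1)))
e=np.array([-.129,.992,0]);O=np.array([523.5,57,0])
for th in(1.2,1.5,1.7,1.9):
    X=O+e*(30-29*np.cos(th)+6*np.sin(th))+[0,0,144+29*np.sin(th)+6*np.cos(th)];print(th,np.round(wproj(p,X)),np.round(proj(q,X)))
E
```

```text
t 21.35 tcp [518.7 103.7 183.2] rot [180.   -0.    7.4] gap 28.2 grip 0.0 F [-0.6 -0.3 -0.3] J [  6.  -2. 100.  -0.  82.  88.]
lid_middle 0.87 [322. 309.] [517.4 101.2]
 sc []
button_top 0.92 [483. 289.] [527.3  12.8]
 sc (0.63, array([327., 257.]), array([527.9,  11.6]))
canister 0.89 [370. 215.] [523.9  56. ]
canister 0.57 [387. 242.] [501.1  35.4]
 sc (0.76, array([313., 288.]), array([523.3,  53.4]))
mouth 0.62 [396. 282.] [521.4  60.1]
 sc (0.8, array([308., 247.]), array([525.3,  69.3]))
1.2 [364. 306.] [302. 236.]
1.5 [345. 307.] [298. 235.]
1.7 [333. 305.] [296. 234.]
1.9 [321. 303.] [295. 234.]
```

The lid is fully open: its middle is at px (322,309), where 1.9 rad predicts (321,303). Next I go up, turn back, and take the canister by its sides, clear of the lid.

>>> carry_out(commands=[{"translation": [0,0,-0.025],"spin": 0,"jaw": 0.028},{"translation": [0,0,-0.025],"spin": 0,"jaw": 0.028},{"translation": [-0.0005,0.0319,0],"spin": 0,"jaw": 0.0854},{"translation": [-0.0005,0.0319,0],"spin": 0,"jaw": 0.0854},{"translation": [0,0,0],"spin": -0.1208,"jaw": 0.0854},{"translation": [0,0,0],"spin": -0.1208,"jaw": 0.0854},{"translation": [0,0,0],"spin": -0.1208,"jaw": 0.0854},{"translation": [0,0,0],"spin": -0.1208,"jaw": 0.0854}])

```text
time: 22.52
tool_pos: [526.0, 39.5, 233.2]
tcp_rot: [180.0, -0.0, 35.4]
ft_force: [-0.3, 1.3, -0.2]
finger_gap: 85.2
grip_force: 0.0
```

>>> carry_out(commands=[{"translation": [0,0,0],"spin": -0.1208,"jaw": 0.0854},{"translation": [0,0,0],"spin": -0.1208,"jaw": 0.0854},{"translation": [0,0,0],"spin": -0.1208,"jaw": 0.0854},{"translation": [0,0,0],"spin": -0.1208,"jaw": 0.0854},{"translation": [0,0,0],"spin": -0.1208,"jaw": 0.0854},{"translation": [0,0,0],"spin": -0.1208,"jaw": 0.0854},{"translation": [0,0,0],"spin": -0.1208,"jaw": 0.0854},{"translation": [0,0,0],"spin": -0.1208,"jaw": 0.0854}])

```text
time: 23.18
tool_pos: [526.0, 39.8, 233.2]
tcp_rot: [180.0, -0.0, 90.8]
ft_force: [0.4, -0.3, 0.7]
finger_gap: 85.3
grip_force: 0.0
```

```bash
python3 - <<'E'
from h import *
s=st();p=r.snapshot("wrist")
for t,z in(("lid_middle",175),("button_top",154),("canister",0),("mouth",142),("bowl",0)): angdiag(p,t,z)
E
```

```text
t 23.18 tcp [526.   39.8 233.2] rot [180.   -0.   90.8] gap 85.3 grip 0.0 F [ 0.4 -0.3  0.7] J [-1. -4. 97.  0. 87. -2.]
lid_middle 0.77 [306. 159.] [518.2 101.8]
button_top 0.69 [321. 291.] [528.   13.7]
canister 0.9 [315. 183.] [522.5  60.5]
mouth 0.69 [314. 222.] [522.6  57.9]
bowl 0.84 [283. 365.] [ 485.1 -165.9]
```

>>> carry_out(commands=[{"translation": [0,0,0.025],"spin": -0.115,"jaw": 0.0854},{"translation": [0,0,0.035],"spin": 0,"jaw": 0.0854},{"translation": [0,0,0.035],"spin": 0,"jaw": 0.0854},{"translation": [0,0,0.024],"spin": 0,"jaw": 0.0854},{"translation": [0,0,0.01],"spin": 0,"jaw": 0.0854},{"translation": [0,0,0],"spin": 0,"jaw": 0.06},{"translation": [0,0,0],"spin": 0,"jaw": 0.06},{"translation": [0,0,0],"spin": 0,"jaw": 0.06}], squeeze=35)

```text
time: 24.15
tool_pos: [527.2, 39.9, 106.0]
tcp_rot: [179.9, 0.0, 97.0]
ft_force: [0.7, -0.0, -4.5]
finger_gap: 67.2
grip_force: 45.5
```

>>> carry_out(commands=[{"translation": [0,0,0],"spin": 0,"jaw": 0.06},{"translation": [0,0,-0.003],"spin": 0,"jaw": 0.06},{"translation": [0,0,-0.004],"spin": 0,"jaw": 0.06},{"translation": [-0.008,-0.004,0],"spin": 0,"jaw": 0.06},{"translation": [-0.016,-0.007,0],"spin": 0,"jaw": 0.06},{"translation": [-0.018,-0.008,0],"spin": 0,"jaw": 0.06},{"translation": [-0.012,-0.005,0],"spin": 0,"jaw": 0.06},{"translation": [-0.005,-0.002,0],"spin": 0,"jaw": 0.06}])

```text
time: 24.82
tool_pos: [506.9, -23.8, 111.5]
tcp_rot: [180.0, 0.1, 97.0]
ft_force: [0.1, 0.0, -4.5]
finger_gap: 67.6
grip_force: 45.5
```

```bash
python3 - <<'E'
from h import *
pose(G=(-16,130),names=("canister","mouth","button_top"));st()
E
```

```text
origin [501.   -5.3   6.5] psi 88.3 cost 869.6
[('w', 'button_top', [18.0, 181.0]), ('s', 'canister', [-1.0, 1.0]), ('s', 'mouth', [-0.0, 14.0]), ('s', 'button_top', [-10.0, 6.0])]
grip own x,z [-20.3 130.2]
t 25.22 tcp [507.6 -21.2 111.2] rot [180.   -0.   97.1] gap 67.3 grip 45.5 F [ 0.2  0.  -4.5] J [ -8.  -2. 107.   0.  74. -15.]
```

>>> carry_out(commands=[{"translation": [0,0,0.003],"spin": 0,"jaw": 0.06},{"translation": [0,0,0.003],"spin": 0,"jaw": 0.06},{"translation": [0,0,0],"spin": 0,"jaw": 0.0678},{"translation": [0,0,0],"spin": 0,"jaw": 0.0678},{"translation": [0,0,0],"spin": 0,"jaw": 0.0678},{"translation": [0.006,0,-0.0028],"spin": 0,"jaw": 0.0678},{"translation": [0.0088,0,-0.003],"spin": 0,"jaw": 0.0678},{"translation": [0.0088,0,-0.0022],"spin": 0,"jaw": 0.0678}], squeeze=20)

```text
time: 25.88
tool_pos: [504.7, 2.4, 113.8]
tcp_rot: [180.0, -0.0, 97.0]
ft_force: [-0.4, 0.3, -4.1]
finger_gap: 67.8
grip_force: 14.4
```

```bash
python3 - <<'E'
from h import *
st();pose(G=(-16,130),names=("canister","mouth","button_top"))
E
```

```text
t 25.88 tcp [504.7   2.4 113.8] rot [180.  -0.  97.] gap 67.8 grip 14.4 F [-0.4  0.3 -4.1] J [ -6.  -2. 108.   0.  74. -13.]
origin [501.5  15.    8.6] psi 88.7 cost 91.2
[('w', 'mouth', [-1.0, 0.0]), ('s', 'canister', [2.0, -10.0]), ('s', 'mouth', [8.0, 12.0]), ('s', 'button_top', [-3.0, -1.0])]
grip own x,z [-16.7 130.1]
```

>>> carry_out(commands=[{"translation": [0,0,0.004],"spin": 0,"jaw": 0.0679},{"translation": [0,0,0.004],"spin": 0,"jaw": 0.0679},{"translation": [0,0,0],"spin": 0,"jaw": 0.0679},{"translation": [0,0,0],"spin": 0,"jaw": 0.0679},{"translation": [0.006,0,-0.0025],"spin": 0,"jaw": 0.0679},{"translation": [0.0088,0,-0.0028],"spin": 0,"jaw": 0.0679},{"translation": [0.0088,0,-0.0022],"spin": 0,"jaw": 0.0679},{"translation": [0.0088,0,-0.0015],"spin": 0,"jaw": 0.0679}], squeeze=20)

```text
time: 26.95
tool_pos: [500.7, 34.9, 114.8]
tcp_rot: [180.0, -0.0, 97.1]
ft_force: [0.1, 1.1, -3.9]
finger_gap: 68.1
grip_force: 5.4
```

```bash
python3 - <<'E'
from h import *
st();pose(G=(-16,130),names=("canister","mouth","button_top"))
E
```

```text
t 26.95 tcp [500.7  34.9 114.8] rot [180.   -0.   97.1] gap 68.1 grip 5.4 F [ 0.1  1.1 -3.9] J [ -2.  -3. 108.   0.  74.  -9.]
origin [499.4  29.    7.5] psi 80.3 cost 1017.9
[('w', 'canister', [-2.0, 1.0]), ('w', 'mouth', [-2.0, -1.0]), ('w', 'button_top', [26.0, 208.0]), ('s', 'canister', [-9.0, 1.0]), ('s', 'mouth', [5.0, 17.0]), ('s', 'button_top', [-2.0, -4.0])]
grip own x,z [-18.  131.5]
```

>>> carry_out(commands=[{"translation": [0.008,0,0],"spin": 0,"jaw": 0.0679},{"translation": [0.008,0,0.0005],"spin": 0,"jaw": 0.0679},{"translation": [0.008,0,0.001],"spin": 0,"jaw": 0.0679},{"translation": [0.008,0,0.001],"spin": 0,"jaw": 0.0679},{"translation": [0.008,0,0.001],"spin": 0,"jaw": 0.0679},{"translation": [0.008,0,0.001],"spin": 0,"jaw": 0.0679},{"translation": [0.008,0,0.0015],"spin": 0,"jaw": 0.0679},{"translation": [0.008,0,0.002],"spin": 0,"jaw": 0.0679}], squeeze=20)

```text
time: 28.02
tool_pos: [493.6, 98.6, 108.3]
tcp_rot: [179.9, -0.0, 97.1]
ft_force: [-3.2, 0.5, 8.6]
finger_gap: 67.9
grip_force: 13.2
```

```bash
python3 - <<'E'
from h import *
st();pose(G=(-17,131),names=("canister","mouth","button_top"))
E
```

```text
t 28.02 tcp [493.6  98.6 108.3] rot [179.9  -0.   97.1] gap 67.9 grip 13.2 F [-3.2  0.5  8.6] J [  5.  -2. 108.   0.  74.  -2.]
origin [499.5  43.   14.8] psi 56.9 cost 544.6
[('w', 'canister', [-0.0, 1.0]), ('w', 'mouth', [0.0, -11.0]), ('w', 'button_top', [1.0, 104.0]), ('s', 'canister', [-0.0, -5.0]), ('s', 'mouth', [9.0, 19.0]), ('s', 'button_top', [-2.0, 6.0])]
grip own x,z [-17.9 130.6]
```

>>> carry_out(commands=[{"translation": [0.0053,0,0],"spin": 0,"jaw": 0.0679},{"translation": [0.0054,0,0],"spin": 0,"jaw": 0.0679},{"translation": [0.0087,0,0.0025],"spin": 0,"jaw": 0.0679},{"translation": [0.0086,0,0.0035],"spin": 0,"jaw": 0.0679},{"translation": [0.0083,0,0.004],"spin": 0,"jaw": 0.0679},{"translation": [0.008,0,0.0045],"spin": 0,"jaw": 0.0679},{"translation": [0.0077,0,0.005],"spin": 0,"jaw": 0.0679},{"translation": [0.0074,0,0.0055],"spin": 0,"jaw": 0.0679}], squeeze=20)

```text
time: 29.08
tool_pos: [485.4, 157.4, 80.7]
tcp_rot: [180.0, -0.0, 97.1]
ft_force: [-0.2, 1.2, -0.4]
finger_gap: 68.0
grip_force: 6.4
```

```bash
python3 - <<'E'
from h import *
st();pose(G=(-17,131),names=("canister","mouth","button_top"))
E
```

```text
t 29.08 tcp [485.4 157.4  80.7] rot [180.   -0.   97.1] gap 68.0 grip 6.4 F [-0.2  1.2 -0.4] J [ 12.   1. 108.   0.  71.   5.]
origin [497.4  55.   22.2] psi 32.7 cost 4098.4
[('w', 'canister', [0.0, -5.0]), ('w', 'mouth', [-0.0, 2.0]), ('w', 'button_top', [-1.0, -1.0]), ('s', 'canister', [1.0, -5.0]), ('s', 'mouth', [8.0, 12.0]), ('s', 'button_top', [-524.0, -488.0])]
grip own x,z [-16.5 131.6]
```

>>> carry_out(commands=[{"translation": [0.007,0,0.0055],"spin": 0,"jaw": 0.0679},{"translation": [0.0065,0,0.006],"spin": 0,"jaw": 0.0679},{"translation": [0.0061,0,0.0065],"spin": 0,"jaw": 0.0679},{"translation": [0.0057,0,0.007],"spin": 0,"jaw": 0.0679},{"translation": [0.0052,0,0.0074],"spin": 0,"jaw": 0.0679},{"translation": [0.0047,0,0.0078],"spin": 0,"jaw": 0.0679},{"translation": [0.0042,0,0.008],"spin": 0,"jaw": 0.0679},{"translation": [0.0036,0,0.006],"spin": 0,"jaw": 0.0679}], squeeze=20)

```text
time: 30.15
tool_pos: [479.8, 199.2, 25.8]
tcp_rot: [-180.0, 0.0, 97.1]
ft_force: [0.5, -2.6, -0.6]
finger_gap: 67.8
grip_force: 7.3
```

```bash
python3 - <<'E'
from h import *
st();pose(G=(-17,131),names=("canister","mouth","button_top"))
E
```

```text
t 30.15 tcp [479.8 199.2  25.8] rot [-180.     0.    97.1] gap 67.8 grip 7.3 F [ 0.5 -2.6 -0.6] J [ 17.   7. 109.  -0.  65.  10.]
origin [495.5  69.4  30.7] psi 2.3 cost 18.1
[('w', 'mouth', [-2.0, -2.0]), ('w', 'button_top', [0.0, 1.0]), ('s', 'canister', [-0.0, -1.0]), ('s', 'mouth', [6.0, -1.0])]
grip own x,z [-17.1 131. ]
```

>>> carry_out(commands=[{"translation": [0,0,0],"spin": 0,"jaw": 0.069},{"translation": [0,0,0],"spin": 0,"jaw": 0.0854},{"translation": [0,0,0],"spin": 0,"jaw": 0.0854},{"translation": [0,0,-0.035],"spin": 0,"jaw": 0.0854},{"translation": [0,0,-0.04],"spin": 0,"jaw": 0.0854},{"translation": [-0.03,0,0],"spin": 0,"jaw": 0.0854},{"translation": [-0.04,0,0],"spin": 0,"jaw": 0.0854},{"translation": [-0.036,0,0],"spin": 0,"jaw": 0.0854}])

```text
time: 31.22
tool_pos: [494.3, 92.9, 103.7]
tcp_rot: [179.8, 0.0, 97.2]
ft_force: [0.6, -0.1, -0.1]
finger_gap: 85.8
grip_force: 0.0
```

```bash
python3 - <<'E'
from h import *
s=st();p=r.snapshot("wrist")
for t,z in(("lid_middle",10),("button_top",76),("canister",34),("mouth",34),("walnut_1",18)): angdiag(p,t,z)
for g in r.spot_in(p,"walnut_1")[:6]: print(np.round(g["xy"]),round(g["score"],2),np.round(wplane(p,g["xy"],18)))
cv2.imwrite("pics/w8.png",p["pixels"][60:420,120:520])
E
```

```text
t 31.22 tcp [494.3  92.9 103.7] rot [179.8   0.   97.2] gap 85.8 grip 0.0 F [ 0.6 -0.1 -0.1] J [  5.  -2. 109.  -0.  73.  -2.]
lid_middle 0.6 [317.  21.] [475. 240.]
button_top 0.91 [313.  20.] [475.3 221.7]
canister 0.65 [314. 293.] [494.4  70. ]
```

View pics/w8.png

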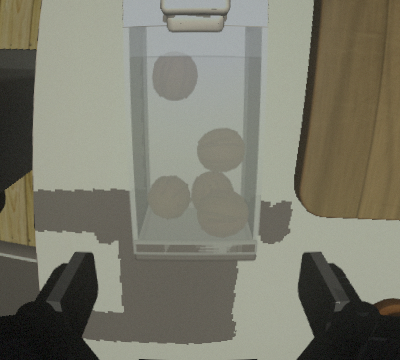

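The canister lies on its back, lid open, with all five walnuts inside; one is loose near the collar at crop (175,75). Carrying it level would risk spilling. Instead I'll re-grip at the top, swing it mouth-up, and lean it on the bowl's rim with the mouth over the bowl.

>>> carry_out(commands=[{"translation": [0.03,0,0],"spin": 0,"jaw": 0.0854},{"translation": [0.04,0,0],"spin": 0,"jaw": 0.0854},{"translation": [0.036,0,0],"spin": 0,"jaw": 0.0854},{"translation": [0,0,0.04],"spin": 0,"jaw": 0.0854},{"translation": [0,0,0.034],"spin": 0,"jaw": 0.0854},{"translation": [0,0,0.002],"spin": 0,"jaw": 0.0678},{"translation": [0,0,0],"spin": 0,"jaw": 0.0678},{"translation": [0,0,0],"spin": 0,"jaw": 0.0678}], squeeze=20)

```text
time: 32.23
tool_pos: [479.9, 199.3, 26.7]
tcp_rot: [-180.0, 0.0, 97.1]
ft_force: [-1.0, -0.7, -1.4]
finger_gap: 67.4
grip_force: 8.8
```

```bash
python3 - <<'E'
from h import *
s=st();p=cv2.imread("pics/top0.png");g=r.snapshot("top")
for X in((372,-20,0),(385,-20,0),(400,-20,0),(420,-20,0)):
    u=proj(g,X).round().astype(int);print(X,u,p[u[1],u[0]])
for n in("top","scene"):
    q=g if n=="top" else r.snapshot(n);m=r.regions_of(q,"bowl");b=m[0]["pixels"] if m else None
    if m:
        ys,xs=np.nonzero(b);print(n,xs.min(),xs.max(),ys.min(),ys.max(),plane(q,((xs.min()+xs.max())/2,(ys.min()+ys.max())/2),50).round(1))
    L=r.landmark_of(q,"bowl");print(L and plane(q,L[0]["xy"],0).round(1))
E
```

```text
t 32.23 tcp [479.9 199.3  26.7] rot [-180.     0.    97.1] gap 67.4 grip 8.8 F [-1.  -0.7 -1.4] J [ 17.   7. 109.   0.  65.  10.]
(372, -20, 0) [366 310] [195 221 217]
(385, -20, 0) [366 306] [224 234 229]
(400, -20, 0) [366 301] [222 233 227]
(420, -20, 0) [366 294] [227 231 226]
top 393 444 248 300 [ 480.6 -167.3]
[ 478.5 -164. ]
scene 338 406 313 375 [ 480.5 -168.1]
[ 488.4 -168. ]
```

>>> carry_out(commands=[{"translation": [-0.0035,0,-0.0083],"spin": 0,"jaw": 0.0678},{"translation": [-0.0041,0,-0.008],"spin": 0,"jaw": 0.0678},{"translation": [-0.0046,0,-0.0077],"spin": 0,"jaw": 0.0678},{"translation": [-0.0051,0,-0.0074],"spin": 0,"jaw": 0.0678},{"translation": [-0.0056,0,-0.0071],"spin": 0,"jaw": 0.0678},{"translation": [-0.006,0,-0.0067],"spin": 0,"jaw": 0.0678},{"translation": [-0.0064,0,-0.0062],"spin": 0,"jaw": 0.0678},{"translation": [-0.0068,0,-0.0059],"spin": 0,"jaw": 0.0678}])

```text
time: 33.2
tool_pos: [485.5, 156.5, 84.1]
tcp_rot: [180.0, -0.0, 97.1]
ft_force: [-0.2, -0.3, -2.5]
finger_gap: 68.0
grip_force: 8.1
```

>>> carry_out(commands=[{"translation": [-0.0072,0,-0.0056],"spin": 0,"jaw": 0.0678},{"translation": [-0.0077,0,-0.0049],"spin": 0,"jaw": 0.0678},{"translation": [-0.0079,0,-0.0046],"spin": 0,"jaw": 0.0678},{"translation": [-0.0082,0,-0.0039],"spin": 0,"jaw": 0.0678},{"translation": [-0.0084,0,-0.0035],"spin": 0,"jaw": 0.0678},{"translation": [-0.0087,0,-0.0028],"spin": 0,"jaw": 0.06},{"translation": [0,0,0],"spin": 0,"jaw": 0.06},{"translation": [0,0,0],"spin": 0,"jaw": 0.06}], squeeze=40)

```text
time: 33.87
tool_pos: [491.1, 108.7, 108.3]
tcp_rot: [-180.0, 0.0, 97.0]
ft_force: [0.1, 0.4, -4.4]
finger_gap: 67.4
grip_force: 48.0
```

```bash
python3 - <<'E'
from h import *
st();pose(yaw=97.1,G=(-17,131),names=("canister","mouth","button_top"))
E
```

```text
t 33.87 tcp [491.1 108.7 108.3] rot [-180.    0.   97.] gap 67.4 grip 48.0 F [ 0.1  0.4 -4.4] J [  7.  -2. 108.  -0.  74.  -0.]
origin [499.   36.2  23.5] psi 49.3 cost 239.1
[('w', 'canister', [1.0, 2.0]), ('w', 'mouth', [1.0, -48.0]), ('w', 'button_top', [-2.0, 2.0]), ('s', 'canister', [-3.0, -6.0]), ('s', 'mouth', [0.0, 11.0]), ('s', 'button_top', [3.0, -3.0])]
grip own x,z [-16.2 132.2]
```

>>> carry_out(commands=[{"translation": [0,0,-0.01],"spin": 0.12,"jaw": 0.06},{"translation": [0,0,-0.01],"spin": 0.12,"jaw": 0.06},{"translation": [0,0,0],"spin": 0.12,"jaw": 0.06},{"translation": [0,0,0],"spin": 0.12,"jaw": 0.06},{"translation": [0,0,0],"spin": 0.12,"jaw": 0.06},{"translation": [0,0,0],"spin": 0.12,"jaw": 0.06},{"translation": [0,0,0],"spin": 0.12,"jaw": 0.06},{"translation": [0,0,0],"spin": 0.12,"jaw": 0.06}])

```text
time: 34.93
tool_pos: [491.2, 109.5, 128.5]
tcp_rot: [180.0, 0.0, 41.7]
ft_force: [0.1, -0.5, -5.6]
finger_gap: 67.3
grip_force: 48.1
```

>>> carry_out(commands=[{"translation": [0,0,0],"spin": 0.12,"jaw": 0.06},{"translation": [0,0,0],"spin": 0.12,"jaw": 0.06},{"translation": [0,0,0],"spin": 0.12,"jaw": 0.06},{"translation": [0,0,0],"spin": 0.12,"jaw": 0.06},{"translation": [0,0,0],"spin": 0.12,"jaw": 0.06},{"translation": [0,0,0],"spin": 0.12,"jaw": 0.06},{"translation": [0,0,0],"spin": 0.12,"jaw": 0.06},{"translation": [0,0,0],"spin": 0.12,"jaw": 0.06}])

```text
time: 35.6
tool_pos: [491.2, 109.5, 128.6]
tcp_rot: [180.0, -0.0, -13.3]
ft_force: [-0.3, -0.6, -5.2]
finger_gap: 67.7
grip_force: 48.1
```

>>> carry_out(commands=[{"translation": [0,0,0],"spin": 0.12,"jaw": 0.06},{"translation": [0.0005,0.0373,0],"spin": 0,"jaw": 0.06},{"translation": [0.0005,0.0373,0],"spin": 0,"jaw": 0.06},{"translation": [0.0005,0.0373,0],"spin": 0,"jaw": 0.06},{"translation": [0.0005,0.0373,0],"spin": 0,"jaw": 0.06},{"translation": [0.0005,0.0373,0],"spin": 0,"jaw": 0.06},{"translation": [0,0,0],"spin": 0.12,"jaw": 0.06},{"translation": [0,0,0],"spin": 0.12,"jaw": 0.06}])

```text
time: 36.27
tool_pos: [429.8, -69.1, 128.8]
tcp_rot: [180.0, -0.0, -34.1]
ft_force: [0.4, 1.3, -5.1]
finger_gap: 67.5
grip_force: 50.4
```

>>> carry_out(commands=[{"translation": [0,0,0],"spin": 0.12,"jaw": 0.06},{"translation": [0,0,0],"spin": 0.12,"jaw": 0.06},{"translation": [0,0,0],"spin": 0.12,"jaw": 0.06},{"translation": [0,0,0],"spin": 0.12,"jaw": 0.06},{"translation": [0,0,0],"spin": 0.015,"jaw": 0.06},{"translation": [0,0,0.008],"spin": 0,"jaw": 0.06},{"translation": [0,0,0.005],"spin": 0,"jaw": 0.06},{"translation": [0,0,0.002],"spin": 0,"jaw": 0.06}])

```text
time: 36.93
tool_pos: [429.5, -66.6, 112.1]
tcp_rot: [179.9, 0.1, -61.8]
ft_force: [-0.3, 0.2, -4.1]
finger_gap: 67.4
grip_force: 50.4
```

```bash
python3 - <<'E'
from h import *
s=st();pose(yaw=s["tcp_rot"][2],G=(-17,131),names=("canister","mouth","button_top"))
p=r.snapshot("wrist");m=r.regions_of(p,"bowl")
angdiag(p,"bowl",0)
E
```

```text
t 36.93 tcp [429.5 -66.6 112.1] rot [ 1.799e+02  1.000e-01 -6.180e+01] gap 67.4 grip 50.4 F [-0.3  0.2 -4.1] J [-16. -14. 118.  -0.  75. 136.]
origin [394.8  -4.6  28.4] psi 49.2 cost 18.1
[('w', 'canister', [-0.0, 0.0]), ('w', 'mouth', [2.0, 1.0]), ('w', 'button_top', [-1.0, 0.0]), ('s', 'canister', [-1.0, 1.0]), ('s', 'mouth', [2.0, -5.0])]
grip own x,z [-18.4 131.3]
bowl 0.88 [318.  79.] [ 482.3 -166.3]
bowl 0.65 [318. 144.] [ 461.1 -127. ]
```

>>> carry_out(commands=[{"translation": [0,0,0.0035],"spin": 0,"jaw": 0.06},{"translation": [0,0,0.002],"spin": 0,"jaw": 0.0679},{"translation": [0,0,0],"spin": 0,"jaw": 0.0679},{"translation": [0,0,0],"spin": 0,"jaw": 0.0679},{"translation": [0.0045,0,0.0016],"spin": 0,"jaw": 0.0679},{"translation": [0.0046,0,0.002],"spin": 0,"jaw": 0.0679},{"translation": [0.0044,0,0.0021],"spin": 0,"jaw": 0.0679},{"translation": [0.0044,0,0.0022],"spin": 0,"jaw": 0.0679}], squeeze=20)

```text
time: 38.15
tool_pos: [439.5, -83.5, 100.6]
tcp_rot: [-180.0, -0.1, -61.9]
ft_force: [0.0, -0.7, 1.1]
finger_gap: 67.8
grip_force: 7.6
```

>>> carry_out(commands=[{"translation": [0.0043,0,0.0023],"spin": 0,"jaw": 0.0679},{"translation": [0.0042,0,0.0025],"spin": 0,"jaw": 0.0679},{"translation": [0.0041,0,0.0027],"spin": 0,"jaw": 0.0679},{"translation": [0.0041,0,0.0028],"spin": 0,"jaw": 0.0679},{"translation": [0.001,0,0.001],"spin": 0,"jaw": 0.0679},{"translation": [0,0,0],"spin": 0,"jaw": 0.0679},{"translation": [0,0,0],"spin": 0,"jaw": 0.0679},{"translation": [0,0,0],"spin": 0,"jaw": 0.0679}])

```text
time: 38.82
tool_pos: [447.0, -98.1, 88.7]
tcp_rot: [-180.0, 0.0, -61.9]
ft_force: [0.9, 0.6, 0.7]
finger_gap: 67.9
grip_force: 7.1
```

```bash
python3 - <<'E'
from h import *
s=st();pose(yaw=s["tcp_rot"][2],G=(-17,131),names=("canister","mouth","button_top"))
p=r.snapshot("wrist");angdiag(p,"bowl",0)
E
```

```text
t 38.82 tcp [447.  -98.1  88.7] rot [-180.     0.   -61.9] gap 67.9 grip 7.1 F [0.9 0.6 0.7] J [-19.  -8. 116.   0.  72. 133.]
origin [399.4 -10.4  27.6] psi 33.8 cost 27.8
[('w', 'canister', [-2.0, -1.0]), ('w', 'mouth', [1.0, 2.0]), ('w', 'button_top', [1.0, -0.0]), ('s', 'canister', [-1.0, -2.0]), ('s', 'mouth', [7.0, 1.0])]
grip own x,z [-17.  131.4]
```

>>> carry_out(commands=[{"translation": [0,0,0],"spin": 0,"jaw": 0.069},{"translation": [0,0,0],"spin": 0,"jaw": 0.0854},{"translation": [0,0,-0.02],"spin": 0,"jaw": 0.0854},{"translation": [0,0,-0.035],"spin": 0,"jaw": 0.0854},{"translation": [0,0,-0.03],"spin": 0,"jaw": 0.0854},{"translation": [-0.0313,0.0002,0],"spin": 0,"jaw": 0.0854},{"translation": [-0.0313,0.0002,0],"spin": 0,"jaw": 0.0854},{"translation": [-0.0312,0.0003,0],"spin": -0.1208,"jaw": 0.0854}])

```text
time: 39.98
tool_pos: [402.2, -15.5, 174.8]
tcp_rot: [-179.9, -0.1, -55.2]
ft_force: [-0.0, 0.2, -0.8]
finger_gap: 85.2
grip_force: 0.0
```

```bash
python3 - <<'E'
from h import *
s=st();pose(yaw=-61.9,G=(-100,90),names=("canister","mouth","button_top"))
p=r.snapshot("wrist");angdiag(p,"bowl",0)
for g in r.spot_in(p,"walnut_1")[:6]: print(np.round(g["xy"]),round(g["score"],2))
cv2.imwrite("pics/w9.png",p["pixels"])
E
```

```text
t 39.98 tcp [402.2 -15.5 174.8] rot [-1.799e+02 -1.000e-01 -5.520e+01] gap 85.2 grip 0.0 F [-0.   0.2 -0.8] J [-10. -23. 119.  -0.  84. 136.]
origin [396.4  -7.9  39.5] psi 31.2 cost 369.3
[('w', 'canister', [2.0, 9.0]), ('w', 'mouth', [4.0, -0.0]), ('w', 'button_top', [2.0, -2.0]), ('s', 'canister', [-1.0, -19.0]), ('s', 'mouth', [2.0, -2.0]), ('s', 'button_top', [0.0, -8.0])]
grip own x,z [-131.7   92.2]
[49. 47.] 0.27
```

>>> carry_out(commands=[{"translation": [0,0,0],"spin": -0.1208,"jaw": 0.0854},{"translation": [0,0,0],"spin": -0.1208,"jaw": 0.0854},{"translation": [0,0,0],"spin": -0.1208,"jaw": 0.0854},{"translation": [0,0,0],"spin": -0.1208,"jaw": 0.0854},{"translation": [0,0,0],"spin": -0.1208,"jaw": 0.0854},{"translation": [0,0,0],"spin": -0.1208,"jaw": 0.0854},{"translation": [0,0,0],"spin": -0.1208,"jaw": 0.0854},{"translation": [0,0,0],"spin": -0.1208,"jaw": 0.0854}])

```text
time: 41.2
tool_pos: [402.4, -16.2, 173.8]
tcp_rot: [-180.0, 0.0, 0.6]
ft_force: [0.0, -0.4, 0.6]
finger_gap: 85.3
grip_force: 0.0
```

>>> carry_out(commands=[{"translation": [0,0,0],"spin": -0.1208,"jaw": 0.0854},{"translation": [0,0,0],"spin": -0.1208,"jaw": 0.0854},{"translation": [0,0,0],"spin": -0.1208,"jaw": 0.0854},{"translation": [0,0,0],"spin": -0.1208,"jaw": 0.0854},{"translation": [0,0,0],"spin": -0.1208,"jaw": 0.0854},{"translation": [0,0,0],"spin": -0.1208,"jaw": 0.0854},{"translation": [0,0,0],"spin": -0.1208,"jaw": 0.0854},{"translation": [0,0,0],"spin": -0.1208,"jaw": 0.0854}])

```text
time: 41.87
tool_pos: [402.4, -16.2, 173.8]
tcp_rot: [-180.0, 0.0, 56.0]
ft_force: [-0.1, -0.3, -0.3]
finger_gap: 85.8
grip_force: 0.0
```

>>> carry_out(commands=[{"translation": [0,0,0],"spin": -0.1208,"jaw": 0.0854},{"translation": [0,0,0],"spin": -0.1208,"jaw": 0.0854},{"translation": [0,0,0],"spin": -0.1208,"jaw": 0.0854},{"translation": [0,0,0],"spin": -0.1208,"jaw": 0.0854},{"translation": [0,0,0],"spin": -0.1208,"jaw": 0.0854},{"translation": [0,0,0],"spin": -0.1208,"jaw": 0.0854},{"translation": [0,0,0],"spin": -0.1208,"jaw": 0.0854},{"translation": [0,0,0],"spin": -0.1208,"jaw": 0.0854}])

```text
time: 42.53
tool_pos: [402.4, -16.2, 173.8]
tcp_rot: [-180.0, -0.0, 111.4]
ft_force: [0.2, 0.1, -0.1]
finger_gap: 85.4
grip_force: 0.0
```

```bash
sed -i 's/-G\[0\])\*2/-G[0])*W/;s/-G\[1\])\*2/-G[1])*W/;s/G=(-16,128),/G=(-16,128),W=2,/' h.py; python3 - <<'E'
from h import *
s=st();pose(yaw=-61.9,W=.02,names=("canister","mouth","button_top"));
pose(yaw=-61.9,W=.02,names=("canister","mouth","button_top"),cams=("wrist","scene","top"))
p=r.snapshot("wrist");m=r.regions_of(p,"canister")
if m:
    ys,xs=np.nonzero(m[0]["pixels"]);print(xs.min(),xs.max(),ys.min(),ys.max())
    b=cv2.boxPoints(cv2.minAreaRect(np.stack([xs,ys],1).astype(np.float32)));print(b.round(0).tolist())
cv2.imwrite("pics/w10.png",p["pixels"])
E
```

```text
t 42.53 tcp [402.4 -16.2 173.8] rot [-180.    -0.   111.4] gap 85.4 grip 0.0 F [ 0.2  0.1 -0.1] J [-10. -23. 119.  -0.  84. -31.]
origin [399.  -10.9  27.7] psi 34.0 cost 43.5
[('w', 'canister', [1.0, 2.0]), ('w', 'button_top', [-1.0, -0.0]), ('s', 'canister', [2.0, -6.0]), ('s', 'mouth', [-2.0, 8.0]), ('s', 'button_top', [-1.0, -1.0])]
grip own x,z [-139.3  101.3]
origin [400.1 -10.   26.2] psi 34.8 cost 106.0
[('w', 'canister', [1.0, 1.0]), ('w', 'button_top', [1.0, -2.0]), ('s', 'canister', [0.0, -1.0]), ('s', 'mouth', [0.0, 1.0]), ('s', 'button_top', [5.0, -3.0]), ('t', 'canister', [10.0, 4.0]), ('t', 'mouth', [-14.0, 4.0]), ('t', 'button_top', [0.0, 1.0])]
grip own x,z [-139.   104.3]
269 386 200 425
[[263.0, 209.0], [366.0, 199.0], [389.0, 419.0], [286.0, 429.0]]
```

>>> carry_out(commands=[{"translation": [0,0,0.01],"spin": -0.117,"jaw": 0.0854},{"translation": [0,0,0.035],"spin": 0,"jaw": 0.0854},{"translation": [0,0,0.035],"spin": 0,"jaw": 0.0854},{"translation": [0,0,0.035],"spin": 0,"jaw": 0.0854},{"translation": [0,0,0.02],"spin": 0,"jaw": 0.0854},{"translation": [0,0,0.007],"spin": 0,"jaw": 0.0854},{"translation": [0,0,0],"spin": 0,"jaw": 0.0854},{"translation": [0,0,0],"spin": 0,"jaw": 0.0854}])

```text
time: 44.3
tool_pos: [402.8, -16.0, 32.7]
tcp_rot: [180.0, 0.0, 117.8]
ft_force: [-0.3, -0.5, 0.2]
finger_gap: 85.3
grip_force: 0.0
```

>>> carry_out(commands=[{"translation": [0,0,0],"spin": 0,"jaw": 0.0678},{"translation": [0,0,0],"spin": 0,"jaw": 0.0678},{"translation": [0,0,0],"spin": 0,"jaw": 0.0678},{"translation": [0,0,0],"spin": 0,"jaw": 0.0678},{"translation": [0,0,-0.004],"spin": 0,"jaw": 0.0678},{"translation": [0,0,-0.005],"spin": 0,"jaw": 0.0678},{"translation": [0,0,-0.005],"spin": 0,"jaw": 0.0678},{"translation": [0,0,-0.005],"spin": 0,"jaw": 0.0678}])

```text
time: 44.97
tool_pos: [402.1, -15.8, 51.4]
tcp_rot: [-180.0, -0.0, 117.8]
ft_force: [0.5, -0.3, -2.6]
finger_gap: 68.0
grip_force: 7.7
```

```bash
python3 - <<'E'
from h import *
s=st();pose(yaw=-61.9,W=.05,G=(-22,22),names=("canister","mouth","button_top"))
E
```

```text
t 44.97 tcp [402.1 -15.8  51.4] rot [-180.    -0.   117.8] gap 68.0 grip 7.7 F [ 0.5 -0.3 -2.6] J [-10. -15. 126.   0.  69. -37.]
origin [391.7  -1.3  53.1] psi 21.9 cost 49.3
[('w', 'canister', [-2.0, -2.0]), ('s', 'canister', [2.0, -4.0]), ('s', 'mouth', [10.0, 4.0]), ('s', 'button_top', [-2.0, -3.0])]
grip own x,z [-15.4  25.4]
```

>>> carry_out(commands=[{"translation": [-0.0005,0,-0.0065],"spin": 0,"jaw": 0.0678},{"translation": [-0.001,0,-0.0065],"spin": 0,"jaw": 0.0678},{"translation": [-0.0017,0,-0.0065],"spin": 0,"jaw": 0.0678},{"translation": [-0.0022,0,-0.0065],"spin": 0,"jaw": 0.0678},{"translation": [-0.0034,0,-0.0075],"spin": 0,"jaw": 0.0678},{"translation": [-0.0034,0,-0.0075],"spin": 0,"jaw": 0.0678},{"translation": [-0.0045,0,-0.007],"spin": 0,"jaw": 0.0678},{"translation": [-0.0045,0,-0.007],"spin": 0,"jaw": 0.0678}])

```text
time: 46.03
tool_pos: [412.6, -35.1, 106.8]
tcp_rot: [180.0, 0.0, 117.8]
ft_force: [1.4, -1.1, -3.9]
finger_gap: 67.8
grip_force: 7.2
```

```bash
cat > wn.py <<'E'
from h import *
def wn(cams=("wrist","scene")):
    for c in cams:
        q=r.snapshot(c)
        print(c,"walnuts",[(np.round(g["xy"]).tolist(),round(g["score"],2),(wplane if c=="wrist" else plane)(q,g["xy"],25).round().tolist()) for g in r.spot_in(q,"walnut_1")[:7]],end=" ")
        L=r.landmark_of(q,"bowl");print("bowl",L and (wplane if c=="wrist" else plane)(q,L[0]["xy"],0).round(1).tolist())
E
python3 - <<'E'
from wn import *
s=st();pose(yaw=-61.9,W=.05,G=(-16,25),names=("canister","mouth","button_top"));wn(("scene",))
E
```

```text
t 46.03 tcp [412.6 -35.1 106.8] rot [180.    0.  117.8] gap 67.8 grip 7.2 F [ 1.4 -1.1 -3.9] J [-12. -17. 122.  -0.  75. -40.]
origin [397.6  -9.2 111.9] psi -12.2 cost 55.9
[('w', 'canister', [0.0, -0.0]), ('s', 'canister', [-4.0, -2.0]), ('s', 'mouth', [9.0, 9.0]), ('s', 'button_top', [-1.0, -1.0])]
grip own x,z [-25.5  24.2]
scene walnuts [([371.0, 334.0], 0.47, [509.0, -143.0]), ([436.0, 397.0], 0.32, [490.0, -331.0])] bowl [484.6, -170.4]
```

>>> carry_out(commands=[{"translation": [-0.0047,0,-0.007],"spin": 0,"jaw": 0.0678},{"translation": [-0.005,0,-0.007],"spin": 0,"jaw": 0.0678},{"translation": [-0.0055,0,-0.0065],"spin": 0,"jaw": 0.0678},{"translation": [-0.006,0,-0.0065],"spin": 0,"jaw": 0.0678},{"translation": [-0.006,0,-0.006],"spin": 0,"jaw": 0.0678},{"translation": [0,0,0],"spin": 0,"jaw": 0.0678},{"translation": [0,0,0],"spin": 0,"jaw": 0.0678},{"translation": [0,0,0],"spin": 0,"jaw": 0.0678}])

```text
time: 47.25
tool_pos: [425.1, -58.5, 138.9]
tcp_rot: [180.0, -0.0, 117.8]
ft_force: [0.7, 1.8, -2.1]
finger_gap: 67.8
grip_force: 7.4
```

```bash
python3 - <<'E'
from wn import *
s=st();pose(yaw=-61.9,W=.05,G=(-16,25),names=("canister","mouth","button_top"));wn()
q=r.snapshot("scene")["pixels"][240:400,280:440];w=r.snapshot("wrist")["pixels"]
cv2.imwrite("pics/c11.png",np.hstack([cv2.resize(q,(400,400),interpolation=2),cv2.resize(w,(400,400))]))
E
```

```text
t 47.25 tcp [425.1 -58.5 138.9] rot [180.   -0.  117.8] gap 67.8 grip 7.4 F [ 0.7  1.8 -2.1] J [-15. -17. 118.   0.  79. -43.]
origin [406.8 -26.7 155.7] psi -1110.9 cost 54.3
[('w', 'canister', [-1.0, -1.0]), ('s', 'canister', [0.0, -6.0]), ('s', 'mouth', [-1.0, 4.0]), ('s', 'button_top', [11.0, -0.0])]
grip own x,z [-26.5  26.7]
wrist walnuts [] bowl []
scene walnuts [([373.0, 349.0], 0.68, [486.0, -170.0]), ([387.0, 359.0], 0.65, [487.0, -208.0]), ([372.0, 362.0], 0.45, [459.0, -189.0])] bowl [480.8, -166.4]
```

View pics/c11.png

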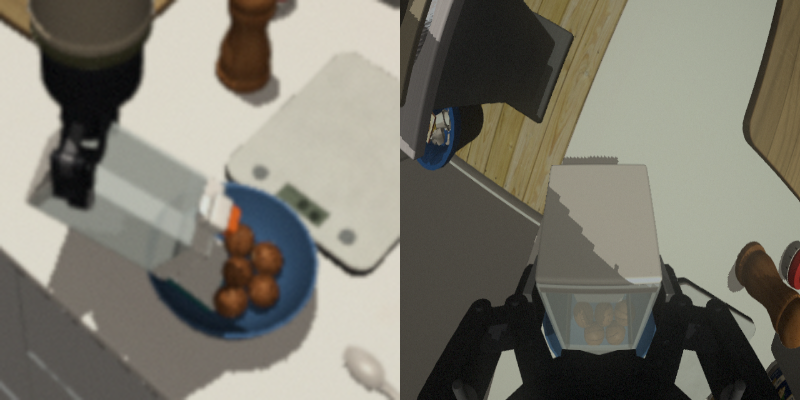

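All five walnuts lie in the bowl (left crop (225–265, 240–300)) and the canister looks empty. I'll lower its foot back along the same path.

>>> carry_out(commands=[{"translation": [0.006,0,0.006],"spin": 0,"jaw": 0.0678},{"translation": [0.006,0,0.0065],"spin": 0,"jaw": 0.0678},{"translation": [0.0055,0,0.0065],"spin": 0,"jaw": 0.0678},{"translation": [0.005,0,0.007],"spin": 0,"jaw": 0.0678},{"translation": [0.0047,0,0.007],"spin": 0,"jaw": 0.0678},{"translation": [0.0045,0,0.007],"spin": 0,"jaw": 0.0678},{"translation": [0.0045,0,0.007],"spin": 0,"jaw": 0.0678},{"translation": [0.0034,0,0.0075],"spin": 0,"jaw": 0.0678}])

```text
time: 48.72
tool_pos: [406.1, -23.3, 83.5]
tcp_rot: [-180.0, 0.0, 117.8]
ft_force: [1.1, 0.4, -1.0]
finger_gap: 67.9
grip_force: 7.3
```

```bash
python3 - <<'E'
from wn import *
s=st();pose(yaw=-61.9,W=.3,G=(-22,25),names=("canister","mouth","button_top"));wn(("scene",))
E
```

```text
t 48.72 tcp [406.1 -23.3  83.5] rot [-180.     0.   117.8] gap 67.9 grip 7.3 F [ 1.1  0.4 -1. ] J [-10. -17. 124.  -0.  73. -38.]
origin [394.1  -1.9  78.3] psi 6.1 cost 17.5
[('w', 'canister', [-0.0, -1.0]), ('s', 'canister', [-2.0, -1.0]), ('s', 'mouth', [3.0, 3.0]), ('s', 'button_top', [1.0, -3.0])]
grip own x,z [-29.4  28.6]
scene walnuts [([350.0, 357.0], 0.58, [434.0, -146.0]), ([381.0, 353.0], 0.47, [489.0, -189.0]), ([368.0, 362.0], 0.47, [453.0, -181.0])] bowl [494.0, -179.2]
```

>>> carry_out(commands=[{"translation": [0.0015,0,0.0065],"spin": 0,"jaw": 0.0678},{"translation": [0.001,0,0.0065],"spin": 0,"jaw": 0.0678},{"translation": [0,0,0.0065],"spin": 0,"jaw": 0.0678},{"translation": [-0.001,0,0.0065],"spin": 0,"jaw": 0.0678},{"translation": [-0.0005,0,0.006],"spin": 0,"jaw": 0.0678},{"translation": [0,0,0.006],"spin": 0,"jaw": 0.0678},{"translation": [0,0,0.006],"spin": 0,"jaw": 0.0678},{"translation": [0,0,0.004],"spin": 0,"jaw": 0.0678}])

```text
time: 49.93
tool_pos: [405.9, -22.8, 36.2]
tcp_rot: [-180.0, 0.0, 117.8]
ft_force: [-8.0, -1.9, 16.5]
finger_gap: 67.8
grip_force: 12.4
```

```bash
python3 - <<'E'
from wn import *
s=st();pose(yaw=-61.9,W=.1,G=(-25,25),names=("canister","mouth","button_top"));wn(("scene",))
E
```

```text
t 49.93 tcp [405.9 -22.8  36.2] rot [-180.     0.   117.8] gap 67.8 grip 12.4 F [-8.  -1.9 16.5] J [-10. -12. 126.  -0.  66. -38.]
origin [399.   -7.8  28.2] psi 33.5 cost 14.7
[('w', 'canister', [0.0, 0.0]), ('s', 'canister', [0.0, -2.0]), ('s', 'mouth', [2.0, 5.0]), ('s', 'button_top', [-2.0, -1.0])]
grip own x,z [-19.2  32.5]
scene walnuts [([357.0, 357.0], 0.61, [446.0, -157.0]), ([369.0, 358.0], 0.51, [461.0, -178.0])] bowl [472.8, -167.2]
```

>>> carry_out(commands=[{"translation": [0,0,-0.004],"spin": 0,"jaw": 0.0678},{"translation": [0,0,0],"spin": 0,"jaw": 0.07},{"translation": [0,0,0],"spin": 0,"jaw": 0.0854},{"translation": [0,0,-0.03],"spin": 0,"jaw": 0.0854},{"translation": [0,0,-0.036],"spin": 0,"jaw": 0.0854},{"translation": [0,0,-0.036],"spin": 0,"jaw": 0.0854},{"translation": [0,0,-0.036],"spin": 0,"jaw": 0.0854},{"translation": [-0.0278,0.0005,0],"spin": 0,"jaw": 0.0854}])

```text
time: 51.15
tool_pos: [422.9, -45.7, 187.1]
tcp_rot: [179.4, 0.4, 118.0]
ft_force: [1.9, 0.5, 1.3]
finger_gap: 85.1
grip_force: 0.0
```

```bash
python3 - <<'E'
from wn import *
s=st();pose(yaw=-61.9,W=.01,G=(-100,60),names=("canister","mouth","button_top"));wn(("scene",))
E
```

```text
t 51.15 tcp [422.9 -45.7 187.1] rot [179.4   0.4 118. ] gap 85.1 grip 0.0 F [1.9 0.5 1.3] J [-13. -20. 116.   0.  84. -41.]
origin [395.4  -8.   30.3] psi 31.5 cost 32.6
[('w', 'canister', [1.0, 2.0]), ('w', 'button_top', [0.0, -0.0]), ('s', 'canister', [-2.0, -2.0]), ('s', 'mouth', [5.0, 5.0]), ('s', 'button_top', [-4.0, -1.0])]
grip own x,z [-124.3  128.8]
scene walnuts [([383.0, 343.0], 0.58, [511.0, -176.0]), ([354.0, 355.0], 0.52, [445.0, -149.0]), ([368.0, 360.0], 0.52, [457.0, -180.0])] bowl [483.2, -170.7]
```

>>> carry_out(commands=[{"translation": [-0.0281,-0.001,0],"spin": 0,"jaw": 0.0854},{"translation": [-0.0281,-0.001,0],"spin": 0,"jaw": 0.0854},{"translation": [0,0,0.03],"spin": 0,"jaw": 0.0854},{"translation": [0,0,0.035],"spin": 0,"jaw": 0.0854},{"translation": [0,0,0.02],"spin": 0,"jaw": 0.0854},{"translation": [0,0,0.008],"spin": 0,"jaw": 0.0854},{"translation": [0,0,0],"spin": 0,"jaw": 0.0854},{"translation": [0,0,0],"spin": 0,"jaw": 0.0854}])

```text
time: 52.37
tool_pos: [444.0, -97.7, 86.0]
tcp_rot: [-180.0, -0.0, 117.8]
ft_force: [0.1, -0.2, 0.7]
finger_gap: 85.3
grip_force: 0.0
```

```bash
python3 - <<'E'
from wn import *
s=st();pose(yaw=-61.9,W=.01,G=(-17,131),names=("canister","mouth","button_top"))
E
```

```text
t 52.37 tcp [444.  -97.7  86. ] rot [-180.    -0.   117.8] gap 85.3 grip 0.0 F [ 0.1 -0.2  0.7] J [-19.  -8. 117.   0.  72. -47.]
origin [401.5 -18.3  19.6] psi 40.0 cost 942.2
[('w', 'canister', [-1.0, 25.0]), ('w', 'button_top', [-1.0, -2.0]), ('s', 'canister', [-209.0, -11.0]), ('s', 'mouth', [2.0, -1.0])]
grip own x,z [-12.9 128.7]
```

>>> carry_out(commands=[{"translation": [0,0,0],"spin": 0,"jaw": 0.0678},{"translation": [0,0,0],"spin": 0,"jaw": 0.0678},{"translation": [0,0,0],"spin": 0,"jaw": 0.0678},{"translation": [0.0077,0,-0.0052],"spin": 0,"jaw": 0.0678},{"translation": [0.0079,0,-0.0046],"spin": 0,"jaw": 0.0678},{"translation": [0.0082,0,-0.0039],"spin": 0,"jaw": 0.0678},{"translation": [0.0084,0,-0.0035],"spin": 0,"jaw": 0.0678},{"translation": [0.0087,0,-0.0028],"spin": 0,"jaw": 0.0678}], squeeze=20)

```text
time: 53.43
tool_pos: [424.3, -60.9, 106.1]
tcp_rot: [180.0, 0.0, 117.8]
ft_force: [-1.4, -2.1, 0.2]
finger_gap: 67.6
grip_force: 8.3
```

>>> carry_out(commands=[{"translation": [0.0088,0,-0.0024],"spin": 0,"jaw": 0.0678},{"translation": [0.009,0,-0.0016],"spin": 0,"jaw": 0.0678},{"translation": [0,0,0],"spin": 0,"jaw": 0.06},{"translation": [0,0,0],"spin": 0,"jaw": 0.06},{"translation": [0,0,0],"spin": 0,"jaw": 0.06},{"translation": [0,0,-0.004],"spin": 0,"jaw": 0.06},{"translation": [0,0,-0.008],"spin": 0,"jaw": 0.06},{"translation": [0,0,-0.008],"spin": 0,"jaw": 0.06}], squeeze=40)

```text
time: 54.1
tool_pos: [415.7, -45.6, 129.1]
tcp_rot: [-179.9, -0.1, 117.8]
ft_force: [-0.6, -0.6, -4.3]
finger_gap: 67.9
grip_force: 46.4
```

```bash
python3 - <<'E'
from wn import *
s=st();pose(yaw=-61.9,W=.3,G=(-15,130),names=("canister","mouth","button_top"));wn(("scene",))
E
```

```text
t 54.1 tcp [415.7 -45.6 129.1] rot [-1.799e+02 -1.000e-01  1.178e+02] gap 67.9 grip 46.4 F [-0.6 -0.6 -4.3] J [-13. -18. 120.   0.  78. -41.]
origin [388.6   3.6  39.5] psi 56.7 cost 1.9
[('w', 'canister', [-1.0, 1.0]), ('w', 'mouth', [0.0, -1.0]), ('w', 'button_top', [0.0, 1.0]), ('s', 'mouth', [-1.0, -0.0])]
grip own x,z [-16.2 127.5]
scene walnuts [([355.0, 350.0], 0.68, [455.0, -143.0]), ([372.0, 358.0], 0.63, [466.0, -181.0]), ([365.0, 344.0], 0.42, [483.0, -149.0])] bowl [472.6, -170.2]
```

>>> carry_out(commands=[{"translation": [0.003,0.0143,0],"spin": 0,"jaw": 0.06},{"translation": [0.0061,0.0287,0],"spin": 0,"jaw": 0.06},{"translation": [0.0061,0.0287,0],"spin": 0,"jaw": 0.06},{"translation": [0.0061,0.0287,0],"spin": 0,"jaw": 0.06},{"translation": [0.003,0.0143,0],"spin": 0,"jaw": 0.06},{"translation": [0,0,0.008],"spin": 0,"jaw": 0.06},{"translation": [0,0,0.008],"spin": 0,"jaw": 0.06},{"translation": [0,0,0.003],"spin": 0,"jaw": 0.06}])

```text
time: 55.32
tool_pos: [506.2, 28.7, 109.7]
tcp_rot: [-180.0, 0.0, 117.8]
ft_force: [-5.0, -3.7, 17.3]
finger_gap: 67.8
grip_force: 50.5
```

>>> carry_out(commands=[{"translation": [0,0,0.002],"spin": 0,"jaw": 0.0678},{"translation": [0,0,0],"spin": 0,"jaw": 0.0678},{"translation": [0,0,0],"spin": 0,"jaw": 0.0678},{"translation": [0.009,0,-0.0012],"spin": 0,"jaw": 0.0678},{"translation": [0.009,0,-0.0006],"spin": 0,"jaw": 0.0678},{"translation": [0.0091,0,-0.0002],"spin": 0,"jaw": 0.0678},{"translation": [0.0091,0,0.0002],"spin": 0,"jaw": 0.0678},{"translation": [0.0092,0,0.0007],"spin": 0,"jaw": 0.0678}], squeeze=20)

```text
time: 55.98
tool_pos: [484.9, 68.8, 109.8]
tcp_rot: [180.0, 0.0, 117.7]
ft_force: [-1.2, -3.2, 1.5]
finger_gap: 67.8
grip_force: 15.6
```

```bash
python3 - <<'E'
from wn import *
s=st();pose(yaw=-61.9,W=.3,G=(-16,129),names=("canister","mouth","button_top"))
E
```

```text
t 55.98 tcp [484.9  68.8 109.8] rot [180.    0.  117.7] gap 67.8 grip 15.6 F [-1.2 -3.2  1.5] J [  2.  -4. 110.  -0.  74. -26.]
origin [478.5  78.2  13.6] psi 78.9 cost 61.3
[('w', 'canister', [1.0, 9.0]), ('w', 'mouth', [-1.0, -2.0]), ('s', 'canister', [-4.0, -9.0]), ('s', 'mouth', [2.0, 2.0])]
grip own x,z [-13.3 121.6]
```

>>> carry_out(commands=[{"translation": [0.0091,0,0.0014],"spin": 0,"jaw": 0.0679},{"translation": [0.0088,0,0.002],"spin": 0,"jaw": 0.0679},{"translation": [0.0088,0,0.0025],"spin": 0,"jaw": 0.0679},{"translation": [0.004,0,0.0015],"spin": 0,"jaw": 0.0679},{"translation": [0,0,0],"spin": 0,"jaw": 0.0679},{"translation": [0,0,0],"spin": 0,"jaw": 0.0679},{"translation": [0,0,0],"spin": 0,"jaw": 0.0679},{"translation": [0,0,0],"spin": 0,"jaw": 0.0679}])

```text
time: 57.05
tool_pos: [471.0, 96.3, 101.7]
tcp_rot: [-180.0, -0.0, 117.8]
ft_force: [-0.3, -0.5, -3.7]
finger_gap: 67.8
grip_force: 7.3
```

```bash
python3 - <<'E'
from wn import *
s=st();pose(yaw=-61.9,W=.3,G=(-16,127),names=("canister","mouth","button_top"));pose(yaw=-61.9,W=.01,G=(-16,127),names=("canister","mouth","button_top"))
E
```

```text
t 57.05 tcp [471.   96.3 101.7] rot [-180.    -0.   117.8] gap 67.8 grip 7.3 F [-0.3 -0.5 -3.7] J [  5.  -5. 112.  -0.  73. -22.]
origin [477.8  81.   -1.7] psi 87.4 cost 2490.9
[('w', 'canister', [1.0, 0.0]), ('w', 'mouth', [1.0, -5.0]), ('w', 'button_top', [-2.0, 2.0]), ('s', 'canister', [2.0, -2.0]), ('s', 'mouth', [3.0, 7.0]), ('s', 'button_top', [-315.0, -306.0])]
grip own x,z [-22.7 128.9]
origin [480.4  76.7  -6.9] psi 88.0 cost 747.3
[('w', 'canister', [1.0, 3.0]), ('w', 'mouth', [-1.0, -8.0]), ('w', 'button_top', [-0.0, 2.0]), ('s', 'canister', [-0.0, -2.0]), ('s', 'mouth', [8.0, 13.0]), ('s', 'button_top', [-45.0, -128.0])]
grip own x,z [-26.5 134.1]
```

>>> carry_out(commands=[{"translation": [0.001,0,0.0015],"spin": 0,"jaw": 0.0679},{"translation": [0.001,0,0.0015],"spin": 0,"jaw": 0.0679},{"translation": [0,0,0],"spin": 0,"jaw": 0.0685},{"translation": [0,0,0],"spin": 0,"jaw": 0.072},{"translation": [0,0,0],"spin": 0,"jaw": 0.0854},{"translation": [0,0,-0.03],"spin": 0,"jaw": 0.0854},{"translation": [0,0,-0.04],"spin": 0,"jaw": 0.0854},{"translation": [0,0,-0.04],"spin": 0,"jaw": 0.0854}])

```text
time: 58.52
tool_pos: [469.0, 98.0, 209.3]
tcp_rot: [-179.8, -0.1, 117.8]
ft_force: [0.3, 0.2, 1.0]
finger_gap: 85.3
grip_force: 0.0
```

```bash
python3 - <<'E'
from wn import *
s=st();pose(yaw=-61.9,W=.01,G=(-20,240),names=("canister","mouth","button_top"));wn(("scene","top"))
p=r.snapshot("wrist");q=r.snapshot("scene");T=[("lid_middle",175),("mouth",142),("canister",0)]
for t,z in T:
    angdiag(p,t,z);L=r.landmark_of(q,t);print(" sc",L and plane(q,L[0]["xy"],z).round(1))
E
```

```text
t 58.52 tcp [469.   98.  209.3] rot [-1.798e+02 -1.000e-01  1.178e+02] gap 85.3 grip 0.0 F [0.3 0.2 1. ] J [  6. -11. 105.  -0.  85. -22.]
origin [476.9  84.7  -1.1] psi 88.7 cost 72.8
[('w', 'canister', [-1.0, -1.0]), ('w', 'mouth', [1.0, -1.0]), ('w', 'button_top', [-1.0, 0.0]), ('s', 'canister', [2.0, -10.0]), ('s', 'mouth', [5.0, 8.0]), ('s', 'button_top', [-5.0, -1.0])]
grip own x,z [-20.9 234. ]
scene walnuts [([364.0, 344.0], 0.64, [480.0, -148.0]), ([382.0, 354.0], 0.55, [489.0, -192.0]), ([356.0, 351.0], 0.52, [455.0, -145.0]), ([377.0, 343.0], 0.51, [501.0, -167.0]), ([307.0, 253.0], 0.5, [580.0, 131.0]), ([369.0, 360.0], 0.44, [459.0, -180.0]), ([291.0, 272.0], 0.31, [509.0, 116.0])] bowl [473.2, -176.4]
top walnuts [([419.0, 276.0], 0.6, [475.0, -173.0]), ([409.0, 270.0], 0.59, [493.0, -146.0]), ([416.0, 262.0], 0.53, [514.0, -164.0]), ([427.0, 270.0], 0.5, [492.0, -198.0]), ([411.0, 281.0], 0.48, [459.0, -150.0])] bowl [472.8, -157.6]
lid_middle 0.87 [318. 376.] [497.8  44.7]
 sc [494.9  43. ]
mouth 0.63 [317. 295.] [479.4  77.9]
 sc [485.2  88.4]
canister 0.87 [316. 226.] [475.9  81.4]
 sc [467.2  80.7]
```

>>> carry_out(commands=[{"translation": [0,0,-0.03],"spin": 0,"jaw": 0.0854},{"translation": [0,0,-0.03],"spin": 0,"jaw": 0.0854},{"translation": [0,0,0],"spin": 0,"jaw": 0.0854},{"translation": [0,0,0],"spin": 0,"jaw": 0.0854},{"translation": [0,0,0],"spin": 0,"jaw": 0.0854},{"translation": [0,0,0],"spin": 0,"jaw": 0.0854},{"translation": [0,0,0],"spin": 0,"jaw": 0.0854},{"translation": [0,0,0],"spin": 0,"jaw": 0.0854}])

```text
time: 60.28
tool_pos: [469.6, 98.2, 267.9]
tcp_rot: [-179.9, -0.0, 117.8]
ft_force: [-0.7, 1.0, -0.7]
finger_gap: 85.4
grip_force: 0.0
```

```bash
python3 -c "
from h import *
print(r.hand_in())"
```

```text
the job is handed in; nothing more can be done
None
```

I handed the job in at about 60 s of the 72 s allowed; no verdict came back, but the last camera check showed the canister standing upright with its lid fully open, all five walnuts in the bowl, and the robot clear of everything.

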